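# Dip-check the syrup tank: seat the guide block, gauge to the collar, show the tip

### The job

Set the loose guide block down flat in the shaped pocket on top of the syrup tank, narrow end in the narrow end, and let go of it. Then take the gauge rod by its handle, slide it down the block's sloping tube until its collar stops on the rim, draw it right out again, and finish still holding the rod level and still, clear of everything, with its tip about 10 cm above the middle of the square black reading pad. Leave the block seated and do not disturb the other things on the counter.

Things in the scene. Friction and masses are not known exactly. Their poses are not given: they have to be found in the camera images.
- tank: Fixed low rectangular steel tank, 200 x 140 mm, 48 mm high to its deck; origin: centre of its underside, z up; x (level) points the way the gauge goes in, toward the pocket's narrow end. Around the pocket a 12 mm thick wall stands 13 mm above the deck (top 61 mm above the counter): lower 7 mm upright, upper 6 mm flared outward at 45 degrees as a lead-in.
- pocket (a point): Point on the pocket's floor (tank deck, 48 mm above the counter), at the place where the block's origin lies when seated; axes as the tank. The pocket has the block's outline plus 2.5 mm all round: wide part 69 mm wide from x=-62.5 to +37.5 mm, then narrow part 49 mm wide to x=+62.5 mm. An opening in the floor lets the rod tip through.
- block: Loose aluminium guide block, about 0.5 kg: a flat foot 16 mm thick, 120 mm long in x, with a sloping guide tube on its middle line. Origin: centre of the foot's underside, z up, x toward the narrow end. Foot 64 mm wide from x=-60 to +35 mm, 44 mm wide from x=+35 to +60 mm. Starts flat on the counter.
- block_grip (a point): Place to grasp the block, 12 mm behind (-x) and 38 mm above its origin, near its centre of mass. Here the sloping tube has flat upright sides 24 mm apart (y = -12 to +12 mm): fingers down, closing along the block's y. Here the tube's top is 48 mm and the foot's top 16 mm above the underside. The 30 mm wide rim head lies at x below -33 mm.
- guide: The sloping guide tube, rigid part of the block. Origin: centre of its mouth rim, at x=-50, z=+60 mm in the block's frame. Its x runs down the bore, 35 degrees below level in the block's x-z plane; y as the block's. Square bore 14 x 14 mm, mouth flared to 22 mm over the first 10 mm; flat 30 x 30 mm rim square to the bore; tube 24 x 24 mm outside, 80 mm long.
- tube_far (a point): Point on the bore's axis 120 mm from the mouth rim: where the rod's tip is when the collar has stopped (about 9 mm below the block's underside, inside the tank).
- rod: Loose gauge rod, 0.17 kg, 205 mm long. Origin: centre of the black handle; x along the rod to its tip, z up as it lies. Handle 70 mm long, 16 wide (y), 22 high (z); 10 mm neck; steel collar disc 32 mm diameter at x=44 to 50 mm; steel shaft 8 mm diameter to the rounded tip at x=170 mm. Starts level in the wooden rest, axis 45 mm above the counter.
- handle (a point): Centre of the rod's handle (the rod's origin), where to grasp it from above, fingers closing along the rod's y. The centre of mass is about 14 mm toward the tip.
- collar (a point): Centre of the rod's collar on its tip-side face (the face that stops on the rim), 50 mm from the handle's centre.
- tip (a point): The rod's tip end, 170 mm from the handle's centre.
- rest: Fixed wooden rest, base 200 x 50 x 12 mm. Origin on the counter below the rod's handle centre; x along the rod to its tip. Notched post 30 mm wide under the handle's rear end (x=-37 to -27 mm, 45 mm high), another 24 mm wide under the shaft (x=129 to 141 mm, 52 mm high). The rod lifts straight up out of it.
- pad: Fixed square black rubber reading pad, 100 x 100 mm, 6 mm thick; origin: centre of its underside on the counter.
- jar: Bystander, leave alone: closed amber glass jar, 56 dia x 75 high; origin: centre of its underside.
- cup: Bystander, leave alone: open steel cup, 64 dia x 55 high; origin: centre of its underside.
- spatula: Bystander, leave alone: wooden-handled spatula lying flat, about 250 long.
- mould: Bystander, leave alone: grey plastic tray mould with six cells, 130 x 90 x 22 high; origin: centre of its underside.
- tin: Bystander, leave alone: round flat copper tin, 74 dia x 36 high; origin: centre of its underside.
- carton: Bystander, leave alone: small cardboard carton 110 x 80 x 60 high; origin: centre of its underside.
Not all that is in view belongs to the job. Of the things like the pad, leave any that is orange or red; of the rest the larger one is meant.

How it is judged:
On the way, in this order (a step that is already met when the one before it is completed fails the run):
1. the block sits flat and square in the pocket, released (horizontal distance between block and pocket below 0.006 m and z of block in the frame of pocket between -0.004 and 0.003 m and angle between the z axis of block and the z axis of tank, either way round below 0.035 rad and angle between the x axis of block and the x axis of tank, either way round below 0.07 rad and x of guide in the frame of tank below -0.03 m and contact force between block and the fingers below 0.1 N), for 0.2 s.
2. the held rod is in the tube as far as its collar, the block still seated (horizontal distance between block and pocket below 0.006 m and z of block in the frame of pocket between -0.004 and 0.003 m and angle between the z axis of block and the z axis of tank, either way round below 0.035 rad and angle between the x axis of block and the x axis of tank, either way round below 0.07 rad and x of guide in the frame of tank below -0.03 m and contact force between rod and the fingers above 1 N and x of collar in the frame of guide above -0.003 m and distance between collar and guide below 0.007 m and distance between tip and tube_far below 0.009 m), for 0.1 s.
3. the held rod is drawn right out of the tube (contact force between rod and the fingers above 1 N and x of tip in the frame of guide below -0.005 m), for 0.1 s.
At the end, for the whole second after the job is handed in: Fingers hold the rod still, level within 8 degrees, tip within 40 mm of the pad's centre in plan, 50 to 170 mm above the counter, rod touching nothing else; block untouched, still seated within 6 mm, 4 degrees in yaw, 3 mm in height, tilt under 2 degrees (all of step 1 and angle between rod's own x axis and vertical between 1.431 and 1.711 rad and horizontal distance between tip and pad below 0.04 m and height (world z) of tip between 0.05 and 0.17 m and contact force between rod and the fingers above 1 N and linear speed of rod below 0.02 m/s and angular speed of rod below 0.15 rad/s and contact force between rod and block below 0.1 N and contact force between rod and tank below 0.1 N and contact force between rod and rest below 0.1 N and contact force between rod and pad below 0.1 N and contact force between rod and jar below 0.1 N and contact force between rod and cup below 0.1 N and contact force between rod and spatula below 0.1 N and contact force between rod and mould below 0.1 N and contact force between rod and tin below 0.1 N and contact force between rod and carton below 0.1 N); the arm keeps its last pose, push and grip.
It fails at once if another thing on the counter is moved over 40 mm (distance of any of jar, cup, spatula, mould, tin, carton from where it was at the start of the episode above 0.04 m).
It also fails if it takes over 61 s, if anything falls off the work surface, if the arm or the gripper's body presses on something with over 40 N, if the wrist force passes 120 N, or if a joint passes its speed limit or range.

### The arm

A 7-joint arm with a two-finger parallel gripper is mounted at the origin on the work surface. World frame = base frame: x ahead of the robot, y to its left, z up, the work surface at z = 0. Lengths are in m, angles in rad, forces in N, time in s.
With the tool pointing down it reaches from about 0.425 to 0.825 m from the base axis. Payload 3.6 kg.
Tool frame: the origin (TCP) lies on the centre line of the jaws, within the pads' length; the fingertips stand 8 mm ahead of it and the grasp point (between the pads) lies 11 mm behind it (bot.tcp_to_tips is the distance from the TCP to the fingertips, in m); x points along the fingers, y is the direction in which the jaws open and shut, and the axes are right-handed (so a half turn about x gives the same grasp; the last joint's range is limited). The gripper opens to 85 mm and grips with 20 to 120 N. Pads are 22 mm wide; open, the fingers measure 114 mm over their backs; the gripper's body (76 mm by 85 mm) begins 54 mm behind the grasp point. The pads swing forward as they close: fully open they stand 13 mm farther back than shut.
Start: joints at [-1.337, 0.615, -0.013, 1.423, 0.008, 1.103, -0.04], TCP at [0.167, 0.628, 0.239] pointing down, gripper open.
Joint ranges: [-3.12, 3.12], [-0.3, 2.06], [-1.34, 1.32], [0.26, 2.42], [-1.36, 4.5], [0.01, 1.98], [-2.84, 2.84]. Speed limits (rad/s): [2.79, 2.79, 3.14, 3.14, 3.14, 3.14, 3.14].

### API

Orientations are given as a unit quaternion [w, x, y, z].
In Python, from station import get_state, camera, camera_model, close_job, bot gives the robot as it stands.
- The arm moves only by the tool servo_tool, never from a script. Its arguments are lists of equal length, an entry for each row: "translation": the shift along the world's x, y, z in m, a list of three; "twist": the turn about the world's z in rad; "fingers": the opening, from 0 (shut) to 1 (fully open). In form: {"translation": [[dx, dy, dz], ...], "twist": [twist, ...], "fingers": [fingers, ...]}. A call has 1 to 20 rows; each row shifts and turns the commanded pose from where the row before left it; what a row does not reach is not made up. A row lasts 1/8 s, in which the tool goes at most 62.5 mm and 10.7 degrees, less where a joint would pass 70% of its speed; a pose out of reach is approached as far as the arm can. A call is refused whole if a number of a shift passes 0.0625 or a number of a turn 0.188, either way. A call with a gripper value outside its range is refused whole. The fingers move at their own pace and stop on an object; "grip_force" is the grip in N (left out, the last holds). Time passes only in rows, so rows that do not move let the fingers close. It gives the time, the measured TCP pose, the force and the opening at its end, in the units of the state.
- get_state(): the state, without advancing time (a new reading comes with each control period).
- camera(name): name is "scene" or "side" or "wrist"; returns (picture, depth): 400x640x3 uint8, blue, green, red; 400x640 float32, m along the optical axis (not along the pixel's ray), 0 where there is no reading.
- camera_model(name): a dict with "mtx" (3x3 intrinsics, pixels), "k1" (the pictures are not rectified: a ray, as slopes to the right and down, at radius r is drawn at 1 + k1 r^2 times it, then the intrinsics apply), "R" (3x3) and "t" (3): a world point X has camera coordinates R X + t. Camera axes: x right, y down, z forward; pixel columns grow to the right and rows downward; lengths in m; the calibration is good to about 2 mm. A picture is of the moment at which its call begins: read the wrist's pose just before it. camera_model takes no time and is no camera call; for the wrist camera it gives the pose at the moment of the call.
- close_job(): hands the job in, once; it reports no verdict.
The state is a dict: "time_s": time; "joint_positions": joint angles; "dq": joint speeds; "joint_torque": joint torques, N m; "tcp_pos": TCP position; "orientation": TCP orientation; "wrist_force": force on the tool from outside, world axes, zero at the start; "ft_torque": the same for the moment, N m; "gripper_width": opening from 0.0 (shut) to 1.0 (fully open).
Only numpy, scipy, OpenCV 4.12 (cv2) and the standard library are available. Lean on these libraries where they do the work, as an engineer would, in place of code of your own. Each camera call takes 0.05 s, during which the arm holds its last target.

## Working session

There is one attempt and no reset: what is moved stays moved. The work goes in short steps, Python scripts to look and compute and a tool call to move; the robot and the scene stay as the last step left them, time stands still between calls to the robot, and variables do not carry over. Pictures are saved under pics/ and viewed, and the job is handed in when it is done.

Besides the shell and the picture viewer there is one more tool, called in YAML: its name, and indented under it one key for each argument. servo_tool: Moves the arm, as the interface text tells. Its arguments: {"type":"object","properties":{"translation":{"type":"array","items":{"type":"array","items":{"type":"number"}}},"twist":{"type":"array","items":{"type":"number"}},"fingers":{"type":"array","items":{"type":"number"}},"grip_force":{"type":"number"}},"required":["translation","twist","fingers"]}

```bash
ls; mkdir -p pics
python3 - <<'E'
from station import *
import cv2
s=get_state(); print({k:(v if not hasattr(v,'__len__') else [round(float(x),4) for x in v]) for k,v in s.items()})
print(bot, bot.tcp_to_tips, [a for a in dir(bot) if a[0]!='_'])
import numpy as np
for n in ["scene","side","wrist"]:
    m=camera_model(n); p,d=camera(n); cv2.imwrite(f"pics/{n}0.png",p); np.savez(f"{n}0.npz",p=p,d=d,**m)
    print(n,m['mtx'],m['k1'],np.round(m['R'],3).tolist(),np.round(m['t'],3))
E
```

```text
pics
{'time_s': 0.0, 'joint_positions': [-1.3375, 0.6159, -0.0126, 1.4249, 0.0081, 1.1034, -0.0404], 'dq': [0.0, -0.0002, -0.0001, 0.0006, -0.0008, 0.0004, -0.0017], 'joint_torque': [-0.0007, -46.922, 0.259, -17.1035, 0.01, 0.0097, -0.0], 'tcp_pos': [0.1668, 0.6275, 0.2381], 'orientation': [0.701, 0.0906, 0.7013, -0.0925], 'wrist_force': [0.1776, -0.854, -0.4462], 'ft_torque': [0.0102, 0.0294, 0.0072], 'gripper_width': 0.9977816073788088}
<Robot object at 0x7fa643fffa10> 0.008 ['MotionError', 'tcp_to_tips']
scene [[397.04816223   0.         316.88932882]
 [  0.         397.04816223 203.10637773]
 [  0.           0.           1.        ]] -0.015374751440456679 [[0.226, 0.974, -0.013], [0.666, -0.165, -0.727], [-0.711, 0.155, -0.686]] [-0.124 -0.285  1.535]
side [[417.99037586   0.         320.63763137]
 [  0.         417.99037586 201.87486816]
 [  0.           0.           1.        ]] 0.03599819551386593 [[0.997, -0.082, -0.013], [-0.064, -0.66, -0.749], [0.053, 0.747, -0.663]] [-0.502  0.077  1.29 ]
wrist [[351.7786263    0.         324.34544441]
 [  0.         351.7786263  198.43398228]
 [  0.           0.           1.        ]] -0.03778637681690591 [[0.256, 0.967, -0.003], [0.915, -0.242, 0.322], [0.31, -0.085, -0.947]] [-0.648 -0.042  0.381]
```

View pics/scene0.png

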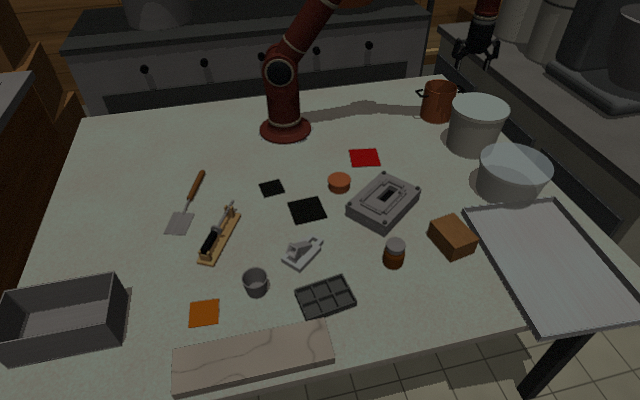

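View pics/side0.png

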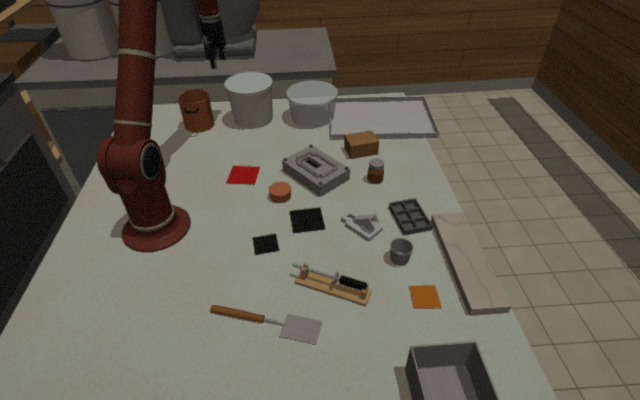

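View pics/wrist0.png

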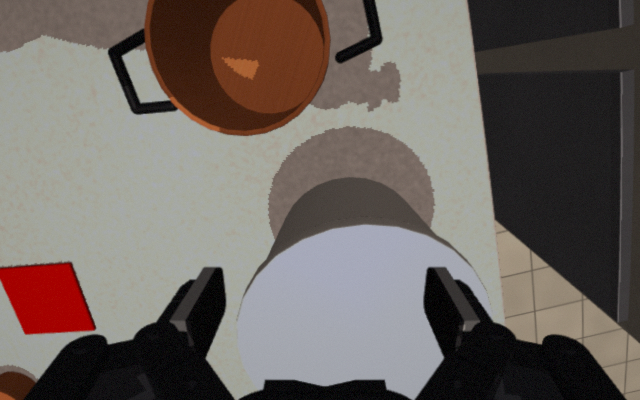

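```bash
cat > h.py <<'E'
import numpy as np, cv2
def undist(m,px):
    px=np.atleast_2d(np.asarray(px,float)); K=m['mtx']
    d=np.array([float(m['k1']),0,0,0,0.])
    # model: slopes*(1+k1 r^2)
    return cv2.undistortPoints(px.reshape(-1,1,2),K,d).reshape(-1,2)
def plane(m,px,z):
    s=undist(m,px); R=m['R'];t=m['t']
    dirs=np.c_[s,np.ones(len(s))]@R; c=-R.T@t
    k=(z-c[2])/dirs[:,2]
    return c+k[:,None]*dirs
def pts(m,px,dep):
    s=undist(m,px); return (np.c_[s,np.ones(len(s))]*np.asarray(dep)[:,None]-m['t'])@m['R']
def proj(m,X):
    X=np.atleast_2d(X); 
    return cv2.projectPoints(X.astype(float),cv2.Rodrigues(m['R'])[0],m['t'].astype(float),m['mtx'],np.array([float(m['k1']),0,0,0.]))[0].reshape(-1,2)
def load(f):
    z=np.load(f); return {k:z[k] for k in z.files}
E
python3 - <<'E'
from h import *
a=load('scene0.npz'); b=load('side0.npz')
c=a['p'][140:340,150:450]; cv2.imwrite('pics/sc1.png',cv2.resize(c,None,fx=2.6,fy=2.6,interpolation=cv2.INTER_CUBIC))
c=b['p'][130:340,220:440]; cv2.imwrite('pics/si1.png',cv2.resize(c,None,fx=2.8,fy=2.8,interpolation=cv2.INTER_CUBIC))
E
```

```text
(no output)
```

View pics/sc1.png

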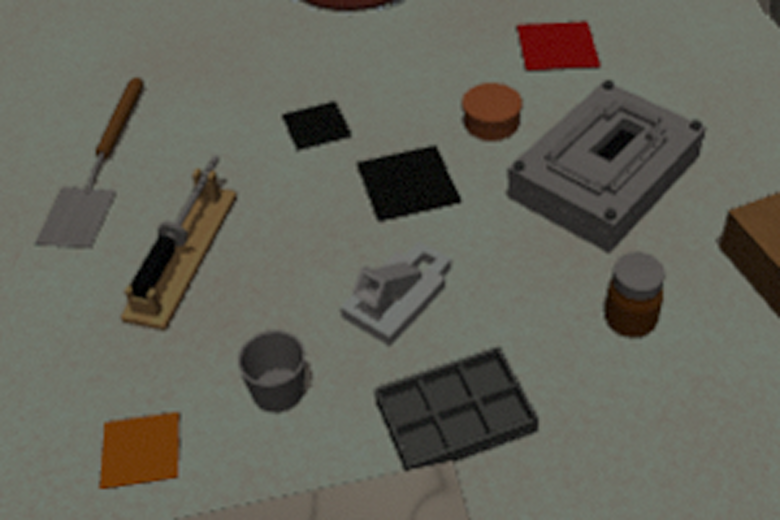

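View pics/si1.png

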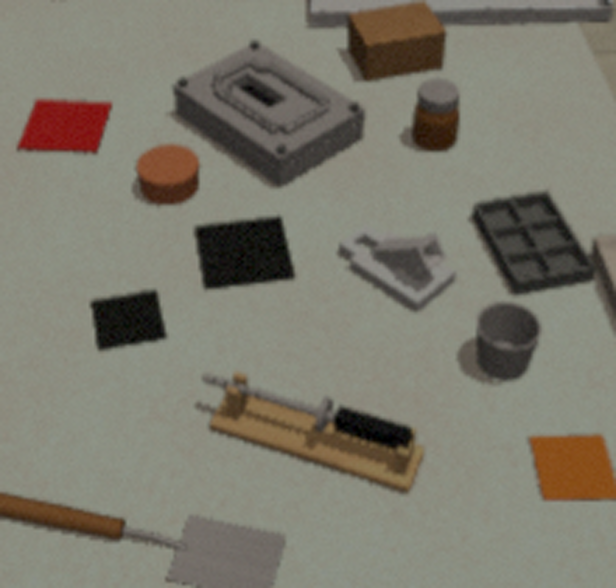

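Run:
```python
from h import *
ims=[]
for n in ['scene','side']:
    a=load(n+'0.npz'); d=a['d']; 
    v,u=np.nonzero(d>0); P=pts(a,np.c_[u,v],d[v,u])
    g=(abs(P[:,2])<0.02)&(P[:,0]>.3)&(P[:,0]<.9)&(abs(P[:,1])<.5); print(n,(d>0).mean(),np.median(P[g][:,2]),P[g][:,2].std())
for n,(x0,x1,y0,y1) in {'scene':(330,430,160,245),'side':(275,355,140,200)}.items():
    a=load(n+'0.npz'); c=cv2.convertScaleAbs(a['p'][y0:y1,x0:x1],alpha=1.7)
    cv2.imwrite(f'pics/tank_{n}.png',cv2.resize(c,None,fx=7,fy=7,interpolation=cv2.INTER_CUBIC))
for n,(x0,x1,y0,y1) in {'scene':(270,340,225,285),'side':(330,395,205,245)}.items():
    a=load(n+'0.npz'); c=cv2.convertScaleAbs(a['p'][y0:y1,x0:x1],alpha=1.7)
    ims.append(cv2.resize(cv2.resize(c,None,fx=9,fy=9,interpolation=cv2.INTER_CUBIC),(400,340)))
cv2.imwrite('pics/blk.png',np.hstack(ims))
```

```text
scene 0.99629296875 0.0004926558639351937 0.00374542427240442
side 0.99590234375 -5.328128932517207e-05 0.004142668712011485
```

View pics/tank_scene.png

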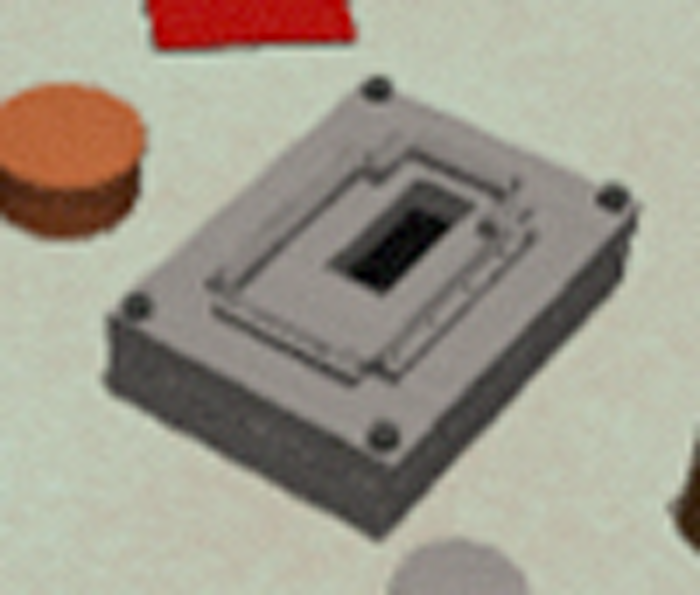

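View pics/tank_side.png

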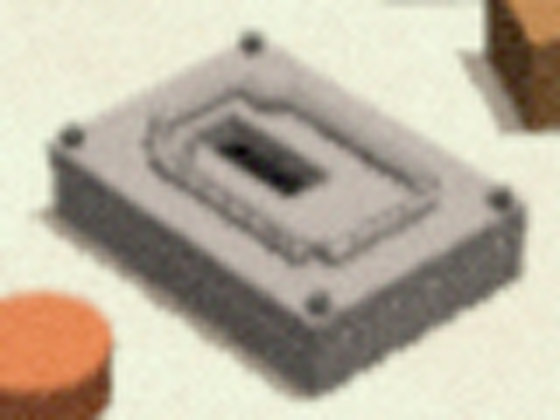

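View pics/blk.png

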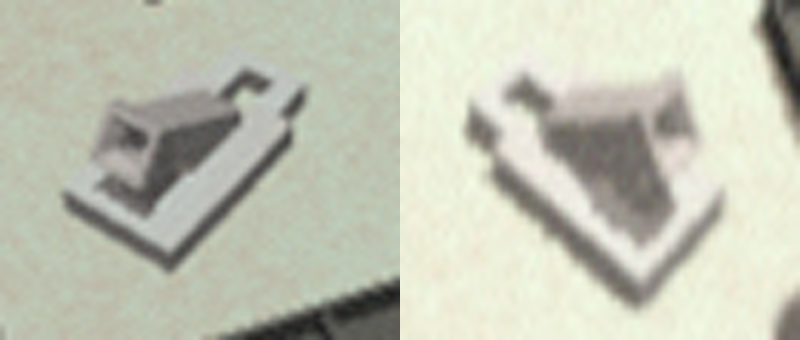

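Run:
```python
from h import *
a=load('scene0.npz'); b=load('side0.npz')
def off(l,s,x0,y0): return np.array(l,float)/s+[x0-.43,y0-.43]
A=plane(a,off([(110,320),(637,205),(395,465),(370,80)],7,330,160),.048)
B=plane(b,off([(315,325),(250,38),(525,210),(50,150)],7,275,140),.048)
np.set_printoptions(precision=4,suppress=True)
print(A[:,:2],A.mean(0));print(B[:,:2],B.mean(0))
# block foot top near corners: scene crop 70x60 -> 400x340
sx=400/70; 
def ob(l,x0,y0,w,h): return np.array(l,float)/[400/w,340/h]+[x0-.4,y0-.4]
# scene: left (65,192), bottom(170,255), right wide (292,130)
print('blk scene',plane(a,ob([(65,192),(170,255),(292,128),(305,90)],270,225,70,60),.016))
print('blk side',plane(b,ob([(638-400,290),(722-400,192),(492-400,165),(467-400,120)],330,205,65,40),.016))
# z-level mask points of block top etc from depth
# rod ends: black handle & pads via masks
for n,c in (('scene',a),('side',b)):
    g=c['p'].max(2)<40
    k,l,st,ce=cv2.connectedComponentsWithStats(g.astype(np.uint8))
    for i in range(1,k):
        if 60<st[i,4]<1500:
            z=.006
            P=plane(c,[ce[i]],z)[0]; P2=plane(c,[ce[i]],.05)[0]
            if .2<P[0]<1 and abs(P[1])<.6:
                r=cv2.minAreaRect(np.argwhere(l==i)[:,::-1].astype(np.float32)); 
                print(n,st[i],P[:2],P2[:2])
```

```text
[[0.5128 0.0937]
 [0.4981 0.3345]
 [0.6188 0.1793]
 [0.3889 0.2522]] [0.5046 0.2149 0.048 ]
[[0.5085 0.0913]
 [0.4935 0.3304]
 [0.6167 0.1688]
 [0.388  0.2411]] [0.5017 0.2079 0.048 ]
blk scene [[ 0.6366 -0.1179  0.016 ]
 [ 0.684  -0.0776  0.016 ]
 [ 0.6236 -0.0064  0.016 ]
 [ 0.6015  0.0053  0.016 ]]
blk side [[ 0.6332 -0.1251  0.016 ]
 [ 0.6817 -0.082   0.016 ]
 [ 0.572  -0.058   0.016 ]
 [ 0.5625 -0.0339  0.016 ]]
scene [259 180  26  17 296] [ 0.336 -0.101] [ 0.3871 -0.1044]
scene [379 189  16  13  94] [0.4553 0.2452] [0.5001 0.2237]
scene [386 194  33  40  90] [0.5464 0.2623] [0.5864 0.2399]
scene [288 197  39  28 736] [ 0.4631 -0.012 ] [ 0.5075 -0.02  ]
scene [462 209  79 132 540] [0.8308 0.4221] [0.8559 0.3913]
scene [427 223  28  39 398] [0.6749 0.3226] [0.7082 0.2971]
scene [201 230  17  25 196] [ 0.5216 -0.3048] [ 0.5629 -0.2974]
scene [383 252  21  17 125] [0.7102 0.1633] [0.7416 0.146 ]
scene [106 273  23  73 938] [ 0.6896 -0.5302] [ 0.7221 -0.511 ]
scene [328 274  20  13  71] [0.73   0.0135] [0.7604 0.0041]
scene [296 280  36  18 134] [ 0.7387 -0.0524] [ 0.7686 -0.0583]
scene [255 282  12  16  77] [ 0.7169 -0.1797] [ 0.748  -0.1789]
scene [308 288  49  32 222] [ 0.8019 -0.0046] [ 0.8285 -0.013 ]
scene [319 294  20  13  64] [ 0.779  -0.0239] [ 0.8068 -0.0313]
side [390 206  22  28  61] [ 0.7398 -0.0531] [ 0.725  -0.0971]
side [291 208  33  24 638] [ 0.4588 -0.0188] [ 0.4577 -0.0645]
side [253 235  26  19 363] [ 0.3326 -0.1079] [ 0.3377 -0.1492]
side [340 276  27  14 202] [ 0.5668 -0.271 ] [ 0.5605 -0.3044]
side [466 345  30  55 543] [ 0.8056 -0.5459] [ 0.7876 -0.5658]
side [406 355  17  45 249] [ 0.6612 -0.542 ] [ 0.6503 -0.5621]
```

Run:
```python
from h import *
np.set_printoptions(precision=4,suppress=True)
a=load('scene0.npz'); b=load('side0.npz'); w=load('wrist0.npz')
for c in (a,b,w):
    d=c['d']; v,u=np.nonzero(d>0); P=pts(c,np.c_[u,v],d[v,u])
    q=np.array([.167,.628]); r=np.array([.617,-.047]); e=(r-q)/np.linalg.norm(r-q); n=np.array([-e[1],e[0]])
    s=(P[:,:2]-q)@e; l=(P[:,:2]-q)@n
    print([round(float(P[(abs(l)<.12)&(abs(s-k)<.05)&(P[:,2]<.24)][:,2].max(initial=0)),3) for k in np.arange(0,.85,.1)])
# rod axis from black handle in both views and collar
for n,c in (('scene',a),('side',b)):
    g=c['p'].max(2)<40; k,l,st,ce=cv2.connectedComponentsWithStats(g.astype(np.uint8))
    for i in range(1,k):
        if 150<st[i,4]<250 :
            yx=np.argwhere(l==i)[:,::-1].astype(float); P=plane(c,yx,.05)
            if P[:,1].mean()<-.25 and P[:,1].mean()>-.35:
                m=P.mean(0)[:2]; U,S,V=np.linalg.svd(P[:,:2]-m); print(n,m,V[0],np.degrees(np.arctan2(V[0][1],V[0][0])))
c=cv2.convertScaleAbs(a['p'][195:270,190:250],alpha=1.7); cv2.imwrite('pics/rod0.png',np.hstack([cv2.resize(c,(440,550),interpolation=2),cv2.resize(cv2.convertScaleAbs(b['p'][255:305,285:375],alpha=1.7),(360,550//2),interpolation=2).repeat(2,0)[:550]]) )
```

```text
[0.168, 0.168, 0.167, 0.01, 0.057, 0.064, 0.062, 0.01, 0.059]
[0.169, 0.169, 0.166, 0.009, 0.056, 0.064, 0.063, 0.011, 0.065]
[0.166, 0.166, 0.002, 0.007, 0.008, 0.037, 0.0, 0.0, 0.0]
scene [ 0.5626 -0.2973] [ 0.9059 -0.4236] -25.059148136255484
side [ 0.5604 -0.3043] [ 0.8938 -0.4485] -26.644365992438644
```

View pics/rod0.png

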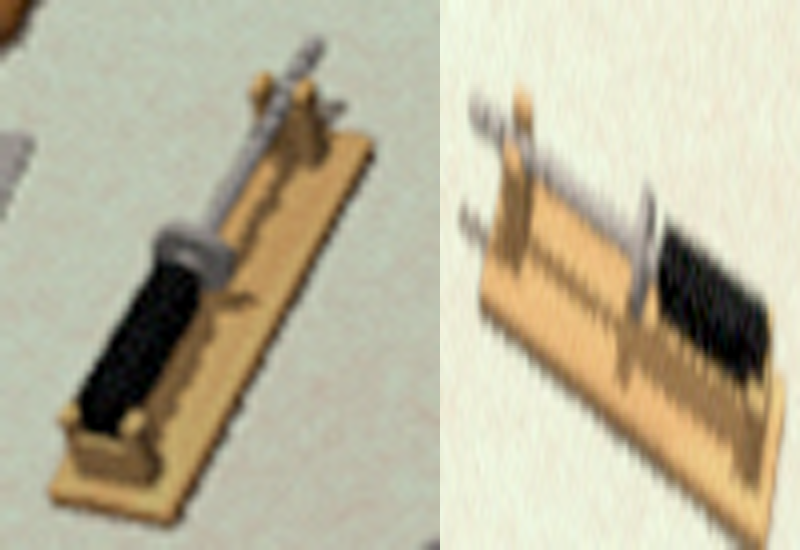

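servo_tool:
  translation:
    - [0.035,-0.044,0]
    - [0.035,-0.044,0]
    - [0.035,-0.044,0]
    - [0.035,-0.044,0]
    - [0.035,-0.044,0]
    - [0.035,-0.044,0]
    - [0.036,-0.044,0]
    - [0.036,-0.044,0]
    - [0.036,-0.041,0]
    - [0,0,0]
  twist: [-0.07,-0.07,-0.07,-0.07,-0.07,-0.07,-0.07,-0.07,-0.07,0]
  fingers: [1,1,1,1,1,1,1,1,1,1]
  grip_force: 30

```text
time_s: 1.4
tcp_pos: [0.4882, 0.2294, 0.2393]
orientation: [0.638, 0.307, 0.635, -0.308]
wrist_force: [0.4, 0.1, -1.1]
gripper_width: 0.997
```

```bash
cat > snap.py <<'E'
import sys,numpy as np,cv2
from station import *
from h import *
for n in sys.argv[2:]:
    m=camera_model(n); p,d=camera(n); np.savez(f"{n}{sys.argv[1]}.npz",p=p,d=d,**m); cv2.imwrite(f"pics/{n}{sys.argv[1]}.png",cv2.convertScaleAbs(p,alpha=1.3))
s=get_state(); q=s['orientation']; w,x,y,z=q
print(round(s['time_s'],2),'tcp',np.round(s['tcp_pos'],4),'yang',round(float(np.degrees(np.arctan2(1-2*(x*x+z*z),2*(x*y-w*z)))),2),'tilt',np.round([1-2*(y*y+z*z),2*(x*y+w*z),2*(x*z-w*y)],3),'F',np.round(s['wrist_force'],2),'g',round(s['gripper_width'],3))
E
python3 snap.py 1 wrist
```

```text
1.45 tcp [0.4861 0.2328 0.239 ] yang 38.73 tilt [-0.    -0.001 -1.   ] F [-0.91  0.6   1.14] g 0.999
```

View pics/wrist1.png

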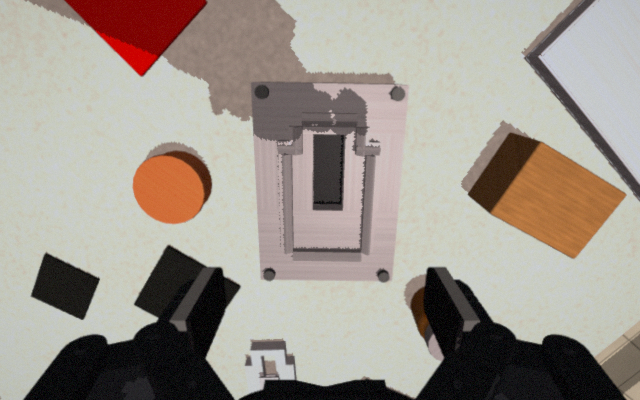

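```bash
python3 snap.py 2 wrist
python3 - <<'E'
from h import *
a=load('wrist2.npz'); c=cv2.convertScaleAbs(a['p'][75:290,240:420],alpha=1.2)
cv2.imwrite('pics/t2.png',cv2.resize(c[:110],None,fx=4.4,fy=4.4,interpolation=2)); cv2.imwrite('pics/t3.png',cv2.resize(c[105:],None,fx=4.4,fy=4.4,interpolation=2))
E
```

```text
1.5 tcp [0.4848 0.2349 0.239 ] yang 38.96 tilt [-0.001  0.    -1.   ] F [-0.78  0.95 -0.17] g 1.0
```

View pics/t2.png

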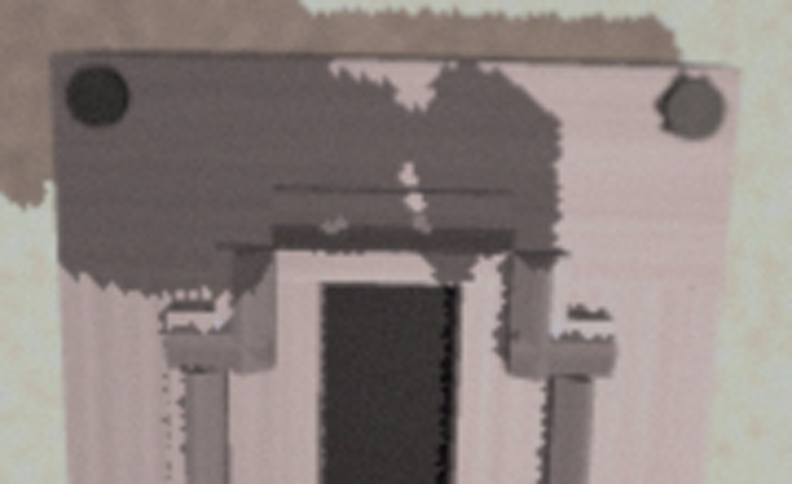

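View pics/t3.png

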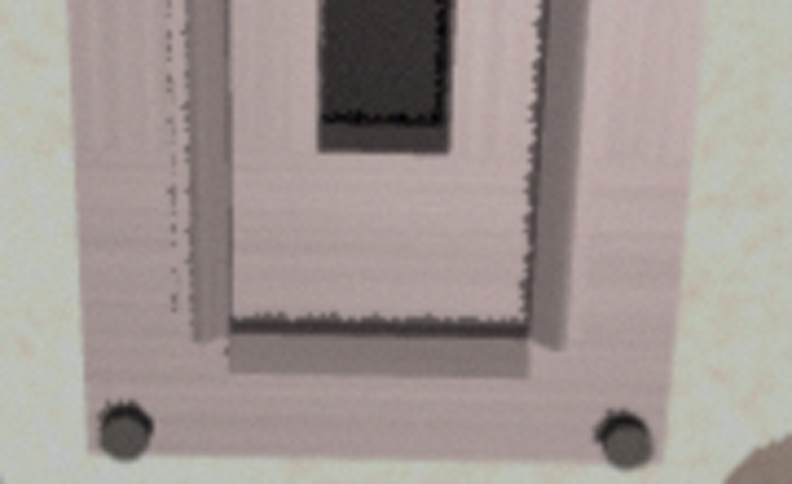

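Run:
```python
from h import *
np.set_printoptions(precision=4,suppress=True)
a=load('wrist2.npz')
f=lambda l,y0: (np.array(l,float)+.5)/4.4-.5+[240,y0]
D=plane(a,np.r_[f([(52,54),(740,66)],75),f([(660,463),(90,453)],180)],.048)[:,:2]
F=plane(a,np.r_[f([(274,250),(513,250)],75),f([(528,324),(231,322)],180)],.048)[:,:2]
for Q in (D,F):
    n=(Q[0]+Q[1])/2; b=(Q[2]+Q[3])/2; e=n-b; print(Q.tolist(),'\ncen',(n+b)/2,'len',np.linalg.norm(e),'w',np.linalg.norm(Q[0]-Q[1]),np.linalg.norm(Q[2]-Q[3]),'ang',np.degrees(np.arctan2(e[1],e[0])), np.degrees(np.arctan2(*(Q[0]-Q[1])[::-1])),np.degrees(np.arctan2(*(Q[3]-Q[2])[::-1])))
d=a['d']; 
P=pts(a,[(290,270),(350,270),(270,180),(300,240),(330,240)],[d[270,290],d[270,350],d[180,270],d[240,300],d[240,330]]);print(P)
# block visible
```

```text
[[0.38754821139121337, 0.25105748781611165], [0.4970523948384618, 0.33603116807847794], [0.6186796606314323, 0.17769130391533006], [0.5091004989319211, 0.09315210731431489]] 
cen [0.5031 0.2145] len 0.19946638183711432 w 0.13860624996651305 0.13839966922183275 ang 127.55879967760673 -142.18904859154674 -142.35018303692905
[[0.4464483393987618, 0.24787432166277168], [0.48531457137998485, 0.27909536843736316], [0.568978072788217, 0.18628844199728303], [0.5143629643568748, 0.14304958351052924]] 
cen [0.5038 0.2141] len 0.12453333212664791 w 0.04985316188688012 0.06965923450774339 ang 127.48722768316219 -141.22526375274768 -141.63129084341432
[[0.5249 0.1252 0.0475]
 [0.574  0.165  0.0479]
 [0.4509 0.1917 0.0471]
 [0.5119 0.1597 0.0479]
 [0.5359 0.1786 0.0472]]
```

servo_tool:
  translation:
    - [0.024,-0.053,0]
    - [0.024,-0.053,0]
    - [0.024,-0.053,0]
    - [0.024,-0.053,0]
    - [0.022,-0.053,0]
    - [0,0,0]
    - [0,0,0]
  twist: [0,0,0,0,0,0,0]
  fingers: [1,1,1,1,1,1,1]

```text
time_s: 2.38
tcp_pos: [0.6025, -0.0271, 0.2388]
orientation: [0.638, 0.304, 0.64, -0.303]
wrist_force: [0.9, 1.0, 0.4]
gripper_width: 1.001
```

```bash
python3 snap.py 3 wrist;python3 - <<'E'
from h import *
a=load('wrist3.npz'); c=cv2.convertScaleAbs(a['p'],alpha=1.2)
cv2.imwrite('pics/b3.png',cv2.resize(c[100:300,220:420],None,fx=3.,fy=3.,interpolation=2))
E
```

```text
2.42 tcp [ 0.6025 -0.0263  0.2389] yang 39.29 tilt [-0.001  0.003 -1.   ] F [0.29 0.97 0.88] g 0.996
```

View pics/wrist3.png

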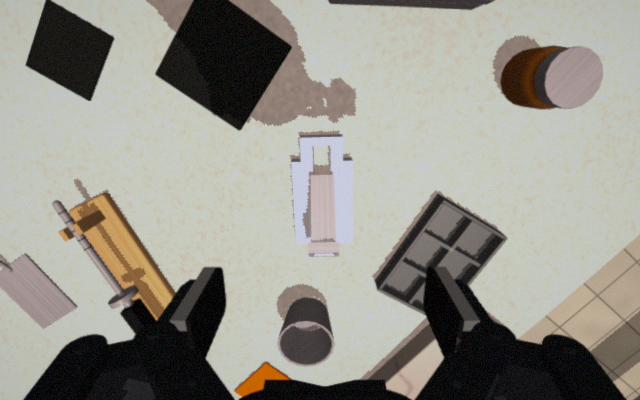

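View pics/b3.png

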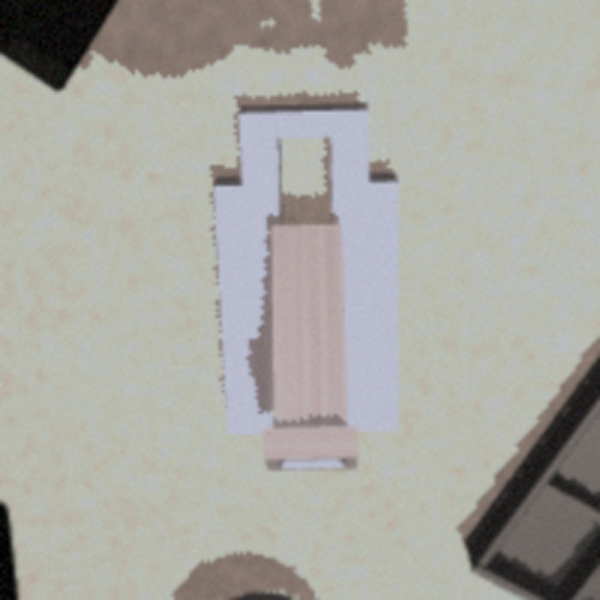

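Run:
```python
from h import *
np.set_printoptions(precision=4,suppress=True)
a=load('wrist3.npz')
f=lambda l: (np.array(l,float)+.5)/3-.5+[220,100]
Q=plane(a,f([(241,111),(368,107),(214,185),(398,181),(400,432),(229,434)]),.016)[:,:2]
M=np.array([[60,22],[60,-22],[35,32],[35,-32],[-60,-32],[-60,32]])/1000.
# fit rigid: Q = o + R M   (check left/right)
mq,mm=Q.mean(0),M.mean(0); U,S,V=np.linalg.svd((M-mm).T@(Q-mq)); R=(U@V).T; 
print(np.linalg.det(R)); o=mq-R@mm; print('org',o,'ang',np.degrees(np.arctan2(R[1,0],R[0,0])),'res',(Q-(M@R.T+o))*1000)
print('grip',o+R@[-.012,0])
p=a['p']; g=(p.max(2)<40).astype(np.uint8); k,l,st,ce=cv2.connectedComponentsWithStats(g)
i=l[60,220]; 
print('pad pts',plane(a,[(290.5,46.5),(240,128.5),(156,73)],.006)[:,:2])
P=plane(a,[(290.5,46.5),(156,73)],.006); print('pad',P.mean(0))
```

```text
0.9999999999999997
org [ 0.6211 -0.0533] ang 130.76606927486355 res [[ 0.2893  0.5899]
 [-0.7042 -0.0106]
 [ 0.0062  0.0825]
 [-0.215  -0.497 ]
 [ 0.5568 -0.4471]
 [ 0.067   0.2823]]
grip [ 0.6289 -0.0624]
pad pts [[ 0.505   0.0396]
 [ 0.5125 -0.0559]
 [ 0.4154 -0.0637]]
pad [ 0.4602 -0.0121  0.006 ]
```

servo_tool:
  translation:
    - [0.013,-0.018,-0.04]
    - [0.0134,-0.018,-0.05]
    - [0,0,-0.05]
    - [0,0,0]
    - [0,0,0]
  twist: [0.015,0.013,0,0,0]
  fingers: [0.55,0.55,0.55,0.55,0.55]

```text
time_s: 3.05
tcp_pos: [0.6307, -0.0638, 0.1012]
orientation: [0.644, 0.295, 0.642, -0.294]
wrist_force: [0.4, -0.7, 1.0]
gripper_width: 0.548
```

```bash
python3 snap.py 4 wrist
```

```text
3.1 tcp [ 0.6312 -0.0644  0.102 ] yang 40.76 tilt [ 0.005  0.    -1.   ] F [ 0.54 -0.52 -0.07] g 0.55
```

View pics/wrist4.png

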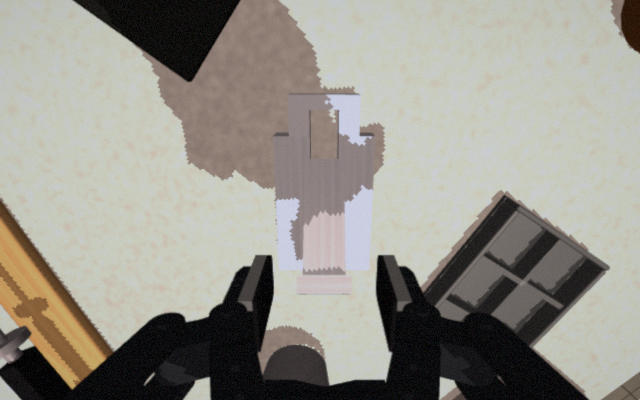

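servo_tool:
  translation:
    - [-0.002,0.002,-0.035]
    - [0,0,-0.03]
    - [0,0,-0.009]
    - [0,0,0]
    - [0,0,0]
    - [0,0,0]
    - [0,0,0]
    - [0,0,0]
  twist: [0,0,0,0,0,0,0,0]
  fingers: [0.55,0.55,0.55,0.55,0.1,0.1,0.1,0.1]
  grip_force: 60

```text
time_s: 4.1
tcp_pos: [0.6294, -0.0638, 0.0275]
orientation: [0.644, 0.296, 0.641, -0.295]
wrist_force: [0.6, 0.3, 6.0]
gripper_width: 0.274
```

```bash
python3 snap.py 5 wrist
```

```text
4.15 tcp [ 0.6294 -0.0638  0.0275] yang 40.64 tilt [ 0.005 -0.    -1.   ] F [0.1  1.4  6.19] g 0.272
```

View pics/wrist5.png

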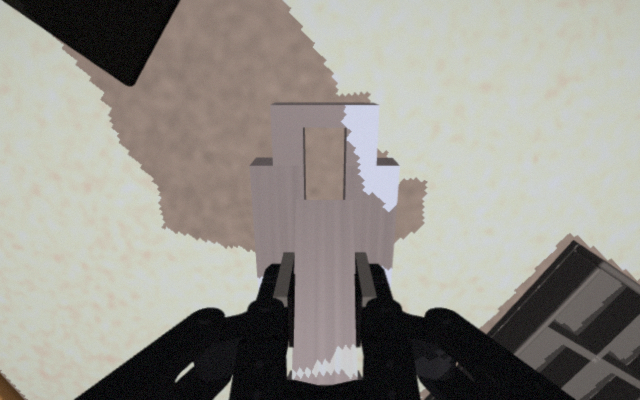

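servo_tool:
  translation:
    - [0,0,0.03]
    - [0,0,0.045]
    - [0,0,0.035]
    - [-0.015,0.035,0]
    - [-0.022,0.05,0]
    - [-0.022,0.05,0]
    - [-0.022,0.05,0]
    - [-0.022,0.05,0]
    - [-0.015,0.033,0]
    - [0,0,0]
    - [0,0,0]
    - [0,0,0]
  twist: [0,0,0,-0.01,-0.01,-0.01,-0.01,-0.01,-0.006,0,0,0]
  fingers: [0.1,0.1,0.1,0.1,0.1,0.1,0.1,0.1,0.1,0.1,0.1,0.1]

```text
time_s: 5.65
tcp_pos: [0.5098, 0.2021, 0.1352]
orientation: [0.634, 0.314, 0.633, -0.315]
wrist_force: [0.8, 0.9, -5.2]
gripper_width: 0.273
```

```bash
python3 snap.py 6 wrist side
```

```text
5.75 tcp [0.5098 0.2026 0.1352] yang 37.26 tilt [-0.    -0.001 -1.   ] F [-0.74 -0.07 -4.5 ] g 0.271
```

View pics/wrist6.png

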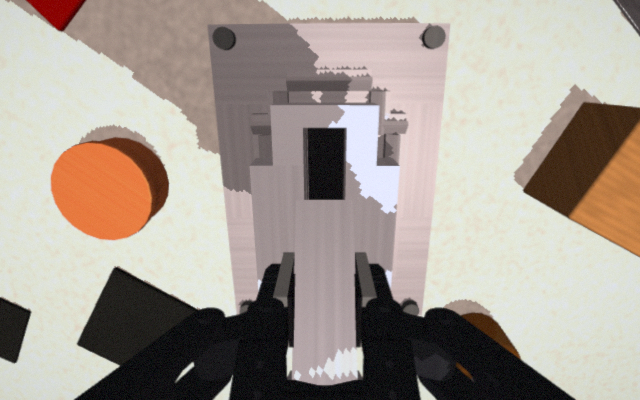

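View pics/side6.png

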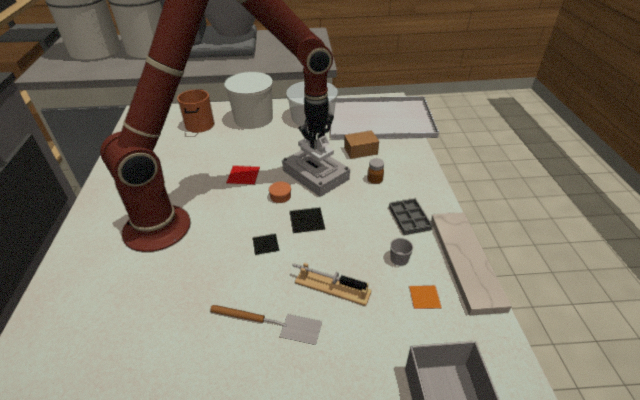

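Run:
```python
from h import *
a=load('wrist6.npz'); b=load('wrist5.npz')
cv2.imwrite('pics/b6.png',cv2.resize(cv2.convertScaleAbs(a['p'][10:200,195:460],alpha=1.2),None,fx=3,fy=3,interpolation=2))
np.set_printoptions(precision=4,suppress=True)
d=a['d']; px=[(290,120),(360,120),(265,190),(290,190),(380,190),(270,230)]
print(pts(a,px,[d[v,u] for u,v in px]))
```

```text
[[0.458  0.2463 0.1235]
 [0.4806 0.2636 0.1237]
 [0.4667 0.2154 0.1235]
 [0.4754 0.222  0.1237]
 [0.5067 0.2455 0.1227]
 [0.479  0.2015 0.1245]]
```

View pics/b6.png

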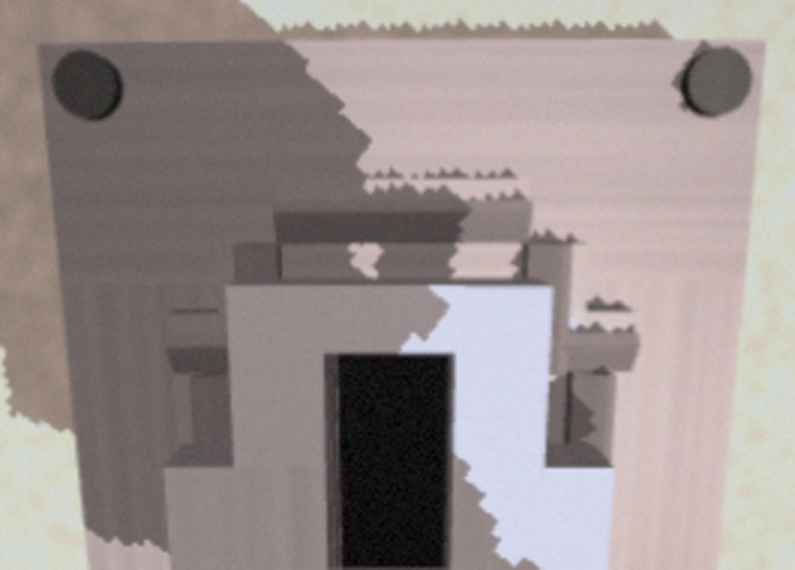

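Run:
```python
from h import *
np.set_printoptions(precision=4,suppress=True)
a=load('wrist6.npz')
f=lambda l: (np.array(l,float)+.5)/3-.5+[195,10]
Q=plane(a,f([(227,285),(552,285),(168,467),(613,467)]),.1237)[:,:2]
M=np.array([[60,22],[60,-22],[35,32],[35,-32]])/1000.
mq,mm=Q.mean(0),M.mean(0); U,S,V=np.linalg.svd((M-mm).T@(Q-mq)); R=(U@V).T
o=mq-R@mm; print('org',o,'ang',np.degrees(np.arctan2(R[1,0],R[0,0])),'res',(Q-(M@R.T+o))*1000)
D=plane(a,f([(38,43),(764,40)]),.048)[:,:2]; e=D[0]-D[1]; print(D,np.linalg.norm(e),np.degrees(np.arctan2(e[1],e[0]))-90)
n=np.array([e[1],-e[0]])/np.linalg.norm(e); print('tank cen',D.mean(0)-.1*n,n)
# pocket: narrow end flare/upright edge at z=.055 : y=242
print(plane(a,f([(282,242),(524,242)]),.055)[:,:2])
```

```text
org [0.5019 0.212 ] ang 127.33734809771731 res [[ 0.1608  0.1244]
 [-0.2168 -0.2257]
 [ 0.4672  0.4164]
 [-0.4112 -0.3151]]
[[0.3874 0.2509]
 [0.4977 0.3355]] 0.13902495691348016 -232.51121498890066
tank cen [0.5034 0.2138] [-0.6086  0.7935]
[[0.4466 0.2497]
 [0.4841 0.2782]]
```

servo_tool:
  translation:
    - [0.0015,0.002,0]
    - [0,0,-0.02]
    - [0,0,-0.018]
    - [0,0,0]
    - [0,0,0]
  twist: [0.003,0,0,0,0]
  fingers: [0.1,0.1,0.1,0.1,0.1]

```text
time_s: 6.38
tcp_pos: [0.5116, 0.2062, 0.0979]
orientation: [0.635, 0.313, 0.634, -0.312]
wrist_force: [0.3, -0.0, -4.3]
gripper_width: 0.271
```

```bash
python3 snap.py 7 wrist;  python3 - <<'E'
from h import *
a=load('wrist7.npz')
cv2.imwrite('pics/b7.png',cv2.resize(cv2.convertScaleAbs(a['p'][20:210,195:460],alpha=1.2),None,fx=3,fy=3,interpolation=2))
E
```

```text
6.42 tcp [0.5117 0.2063 0.0981] yang 37.57 tilt [ 0.002  0.001 -1.   ] F [-0.09 -0.29 -3.92] g 0.272
```

View pics/b7.png

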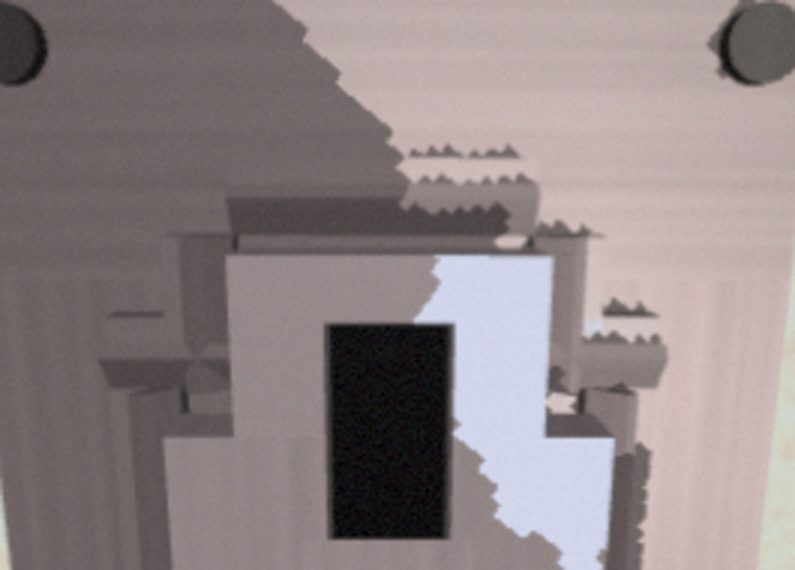

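servo_tool:
  translation:
    - [0,-0.0015,-0.008]
    - [0,0,-0.006]
    - [0,0,-0.004]
    - [0,0,-0.003]
    - [0,0,0]
  twist: [0,0,0,0,0]
  fingers: [0.1,0.1,0.1,0.1,0.1]

```text
time_s: 7.05
tcp_pos: [0.5108, 0.2047, 0.0761]
orientation: [0.634, 0.312, 0.635, -0.312]
wrist_force: [-0.4, 0.1, -3.6]
gripper_width: 0.273
```

```bash
python3 snap.py 8 wrist;  python3 - <<'E'
from h import *
a=load('wrist8.npz')
cv2.imwrite('pics/b8.png',cv2.resize(cv2.convertScaleAbs(a['p'][20:210,195:460],alpha=1.2),None,fx=3,fy=3,interpolation=2))
E
```

```text
7.1 tcp [0.5109 0.2047 0.0762] yang 37.59 tilt [-0. -0. -1.] F [ 0.79 -0.18 -3.89] g 0.27
```

View pics/b8.png

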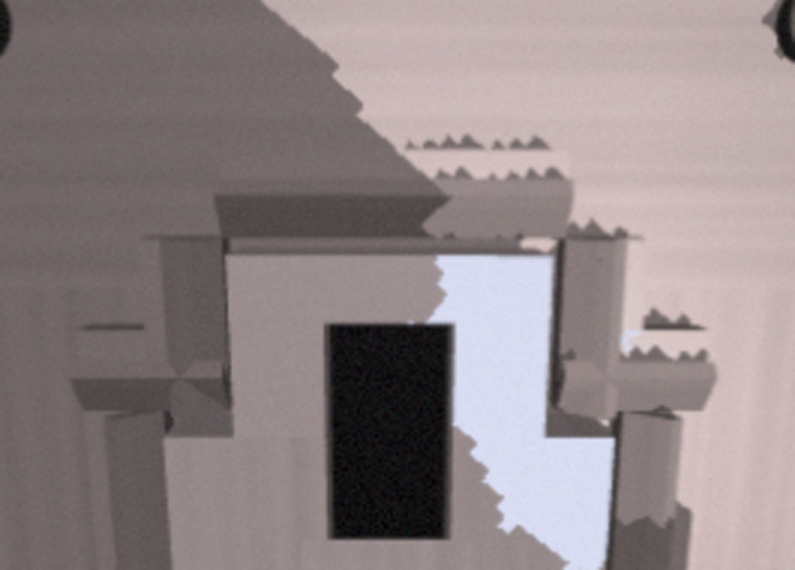

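servo_tool:
  translation:
    - [0,0,-0.001]
    - [0,0,0]
    - [0,0,0]
    - [0,0,0]
    - [0,0,0.02]
    - [0,0,0.05]
    - [0,0,0.055]
    - [0,0,0]
  twist: [0,0,0,0,0,0,0,0]
  fingers: [0.1,0.35,0.5,0.5,0.5,0.5,0.5,0.5]

```text
time_s: 8.1
tcp_pos: [0.514, 0.2054, 0.2052]
orientation: [0.637, 0.315, 0.632, -0.309]
wrist_force: [0.6, 0.0, -0.5]
gripper_width: 0.501
```

```bash
python3 snap.py 9 wrist;  python3 - <<'E'
from h import *
a=load('wrist9.npz')
cv2.imwrite('pics/b9.png',cv2.resize(cv2.convertScaleAbs(a['p'][80:350,200:450],alpha=1.2),None,fx=2.2,fy=2.2,interpolation=2))
E
```

```text
8.15 tcp [0.512  0.205  0.2025] yang 37.59 tilt [ 0.005  0.002 -1.   ] F [-0.06 -0.44  0.13] g 0.499
```

View pics/b9.png

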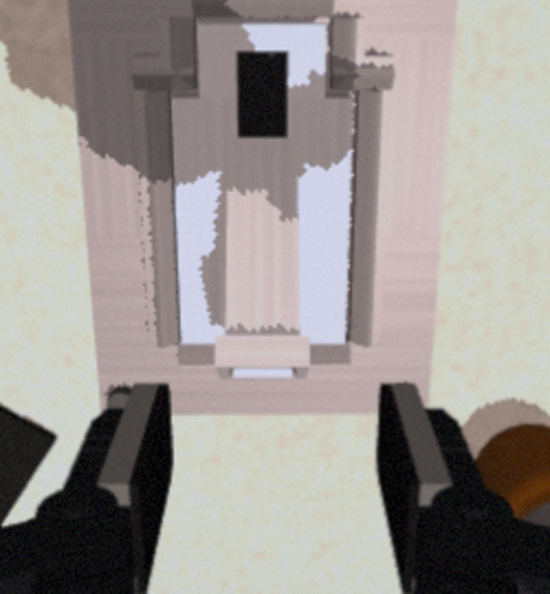

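Run:
```python
from h import *
np.set_printoptions(precision=4,suppress=True)
a=load('wrist9.npz'); d=a['d']
f=lambda l: (np.array(l,float)+.5)/2.2-.5+[200,80]
px=f([(200,330),(330,330),(185,110),(340,110),(210,30),(318,30)]).astype(int)
P=pts(a,px,[d[v,u] for u,v in px]);print(P)
Q=plane(a,f([(180,344),(351,344)]),.064)[:,:2]; 
e=Q[0]-Q[1]; ang=np.arctan2(e[1],e[0])-np.pi/2; n=np.array([np.cos(ang),np.sin(ang)]); print(Q,np.linalg.norm(e),np.degrees(ang)%360,Q.mean(0)+.06*n)
# tank deck back corners
D=plane(a,f([(101,410),(433,413)]),.048)[:,:2]; e=D[0]-D[1]; ang=np.arctan2(e[1],e[0])-np.pi/2; n=np.array([np.cos(ang),np.sin(ang)]);print(np.linalg.norm(e),np.degrees(ang)%360,D.mean(0)+.1*n)
```

```text
[[0.5156 0.1566 0.0626]
 [0.5554 0.1876 0.0638]
 [0.4617 0.2223 0.0637]
 [0.5053 0.2558 0.064 ]
 [0.4532 0.2497 0.064 ]
 [0.4824 0.2721 0.0636]]
[[0.5135 0.1474]
 [0.5665 0.1879]] 0.06671686400600388 127.34430160652119 [0.5036 0.2153]
0.14184392776034205 126.69833184725545 [0.5047 0.2171]
```

servo_tool:
  translation:
    - [0.002,-0.03,0.005]
    - [0.002,-0.052,0.005]
    - [0.002,-0.055,0]
    - [0.002,-0.055,0]
    - [0.002,-0.055,0]
    - [0.002,-0.055,0]
    - [0.002,-0.055,0]
    - [0.002,-0.055,0]
    - [0.003,-0.05,0]
    - [0.003,-0.031,0]
    - [0,0,0]
    - [0,0,0]
    - [0,0,0]
  twist: [0.046,0.047,0.047,0.047,0.047,0.047,0.047,0.047,0.047,0.046,0,0,0]
  fingers: [0.7,0.7,0.7,0.7,0.7,0.7,0.7,0.7,0.7,0.7,0.7,0.7,0.7]

```text
time_s: 9.78
tcp_pos: [0.5331, -0.2861, 0.2097]
orientation: [0.689, 0.156, 0.69, -0.155]
wrist_force: [0.2, 1.0, 0.1]
gripper_width: 0.701
```

```bash
python3 snap.py 10 wrist
```

```text
9.82 tcp [ 0.5332 -0.2864  0.21  ] yang 64.55 tilt [-0.     0.001 -1.   ] F [-0.78  0.75 -0.76] g 0.698
```

View pics/wrist10.png

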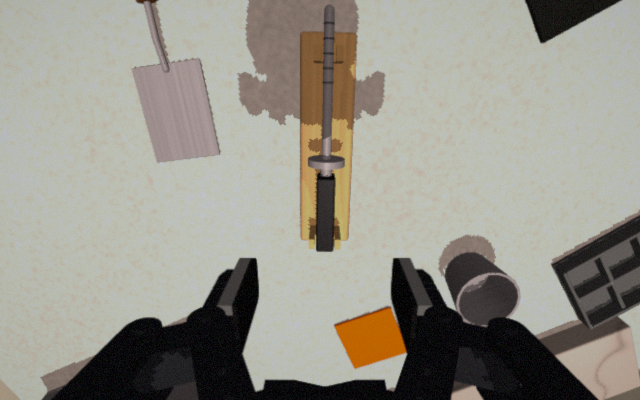

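Run:
```python
from h import *
np.set_printoptions(precision=4,suppress=True)
a=load('wrist10.npz')
cv2.imwrite('pics/r10.png',cv2.resize(cv2.convertScaleAbs(a['p'][140:260,280:370],alpha=2.),None,fx=4.8,fy=4.8,interpolation=2))
g=(a['p'].max(2)<45); g[:165]=0; g[255:]=0; g[:,:310]=0; g[:,340:]=0
k,l,st,ce=cv2.connectedComponentsWithStats(g.astype(np.uint8)); print(st,ce)
```

```text
[[     0      0    640    400 254751]
 [   316    173     19     78   1249]] [[319.4743 199.4346]
 [324.7342 212.8487]]
```

View pics/r10.png

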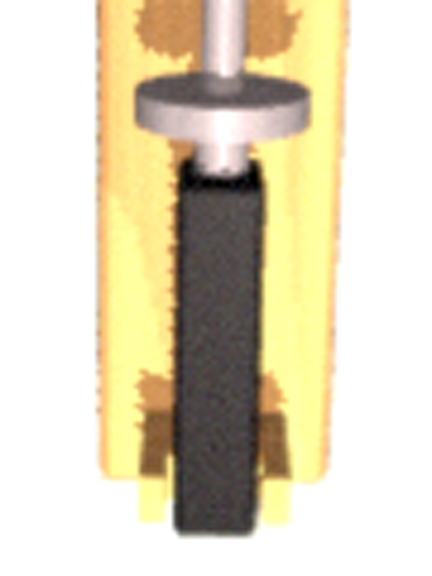

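Run:
```python
from h import *
np.set_printoptions(precision=4,suppress=True)
a=load('wrist10.npz')
f=lambda l: (np.array(l,float)+.5)/4.8-.5+[280,140]
Q=plane(a,f([(180,189),(262,189),(255,531),(174,530)]),.056)[:,:2]
n=(Q[0]+Q[1])/2;b=(Q[2]+Q[3])/2;e=n-b;print((n+b)/2,np.linalg.norm(e),np.linalg.norm(Q[0]-Q[1]),np.degrees(np.arctan2(e[1],e[0])))
T=plane(a,[(329,7),(328,80)],.049)[:,:2]; h=(n+b)/2; print(T,[np.degrees(np.arctan2(*(t-h)[::-1])) for t in T],np.linalg.norm(T[0]-h))
```

```text
[ 0.5611 -0.2996] 0.06706047717373005 0.014485521616312046 153.59432830784638
[[ 0.4122 -0.2255]
 [ 0.4596 -0.2487]] [np.float64(153.54754403507914), np.float64(153.37022820673087)] 0.16623766875656995
```

servo_tool:
  translation:
    - [0.014,-0.0065,-0.03]
    - [0.0138,-0.0065,-0.05]
    - [0,0,-0.03]
    - [0,0,0]
    - [0,0,0]
  twist: [-0.009,-0.009,0,0,0]
  fingers: [0.45,0.45,0.45,0.45,0.45]

```text
time_s: 10.45
tcp_pos: [0.5616, -0.3013, 0.1018]
orientation: [0.689, 0.162, 0.687, -0.163]
wrist_force: [-0.2, -0.2, 0.5]
gripper_width: 0.453
```

```bash
python3 snap.py 11 wrist
```

```text
10.5 tcp [ 0.5619 -0.3016  0.1023] yang 63.4 tilt [ 0.003 -0.002 -1.   ] F [-0.21  1.11  0.19] g 0.454
```

View pics/wrist11.png

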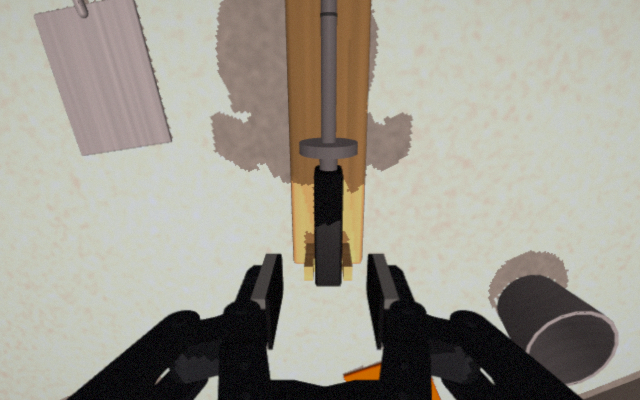

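servo_tool:
  translation:
    - [-0.001,0.002,-0.03]
    - [0,0,-0.028]
    - [0,0,-0.01]
    - [0,0,0]
    - [0,0,0]
    - [0,0,0]
    - [0,0,0]
    - [0,0,0]
  twist: [0,0,0,0,0,0,0,0]
  fingers: [0.45,0.45,0.45,0.45,0.05,0.05,0.05,0.05]
  grip_force: 25

```text
time_s: 11.5
tcp_pos: [0.5607, -0.2999, 0.034]
orientation: [0.689, 0.163, 0.687, -0.163]
wrist_force: [0.4, -0.6, 6.1]
gripper_width: 0.18
```

```bash
python3 snap.py 12 wrist
```

```text
11.55 tcp [ 0.5607 -0.3     0.034 ] yang 63.37 tilt [ 0.003 -0.001 -1.   ] F [-0.65 -0.23  6.4 ] g 0.182
```

View pics/wrist12.png

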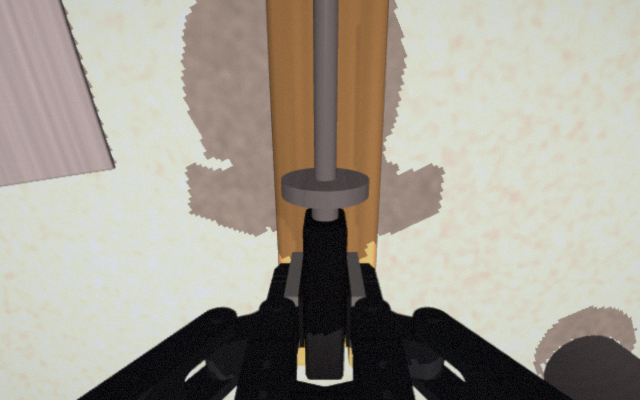

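servo_tool:
  translation:
    - [0,0,0.015]
    - [0,0,0.03]
    - [0,0,0.035]
    - [0,0,0.04]
    - [0,0,0]
    - [0,0,0]
  twist: [0,0,0,0,0,0]
  fingers: [0.05,0.05,0.05,0.05,0.05,0.05]

```text
time_s: 12.3
tcp_pos: [0.5587, -0.2987, 0.1515]
orientation: [0.687, 0.163, 0.689, -0.163]
wrist_force: [-0.1, -0.7, -2.7]
gripper_width: 0.183
```

```bash
python3 snap.py 13 wrist side
```

```text
12.4 tcp [ 0.5584 -0.2985  0.1505] yang 63.38 tilt [-0.004  0.002 -1.   ] F [ 0.79  0.2  -1.52] g 0.181
```

View pics/wrist13.png

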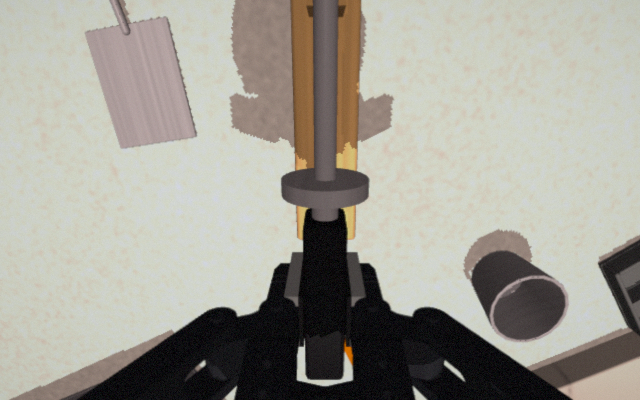

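View pics/side13.png

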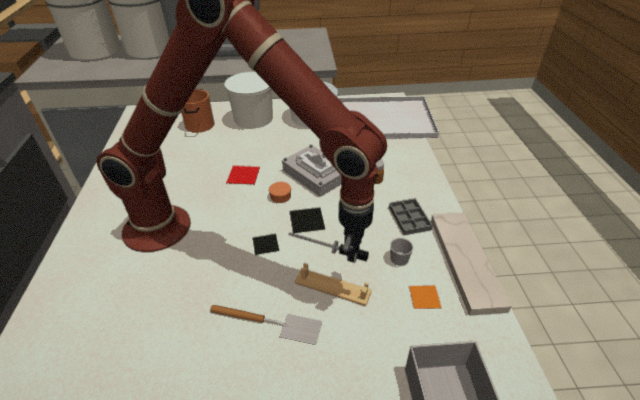

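servo_tool:
  translation:
    - [0.011,0.025,0]
    - [0.012,0.045,0]
    - [0.012,0.045,0]
    - [0.012,0.045,0]
    - [0.012,0.045,0]
    - [0.012,0.045,0]
    - [0.012,0.045,0]
    - [0.01,0.025,0]
    - [0,0,0]
    - [0,0,0]
    - [0,0,0]
  twist: [-0.056,-0.056,-0.056,-0.056,-0.056,-0.056,-0.056,-0.059,0,0,0]
  fingers: [0.05,0.05,0.05,0.05,0.05,0.05,0.05,0.05,0.05,0.05,0.05]

```text
time_s: 13.78
tcp_pos: [0.6521, 0.0182, 0.152]
orientation: [0.634, 0.313, 0.634, -0.314]
wrist_force: [0.3, -0.1, -1.7]
gripper_width: 0.183
```

```bash
python3 snap.py 14 wrist side scene
```

```text
13.93 tcp [0.6524 0.0193 0.1524] yang 37.42 tilt [-0. -0. -1.] F [ 0.78  0.46 -2.5 ] g 0.18
```

View pics/wrist14.png

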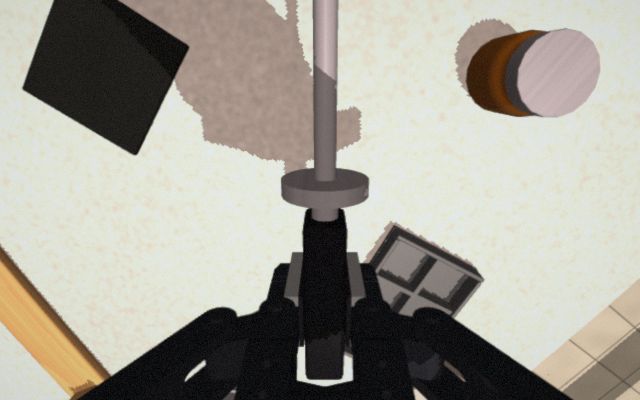

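Run:
```python
from h import *
a=load('scene14.npz');b=load('side14.npz')
A=cv2.resize(cv2.convertScaleAbs(a['p'][150:250,290:390],alpha=1.7),None,fx=4,fy=4,interpolation=2)
B=cv2.resize(cv2.convertScaleAbs(b['p'][130:230,290:390],alpha=1.7),None,fx=4,fy=4,interpolation=2)
cv2.imwrite('pics/sb14.png',np.hstack([A,B]))
```

```text
(no output)
```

View pics/sb14.png

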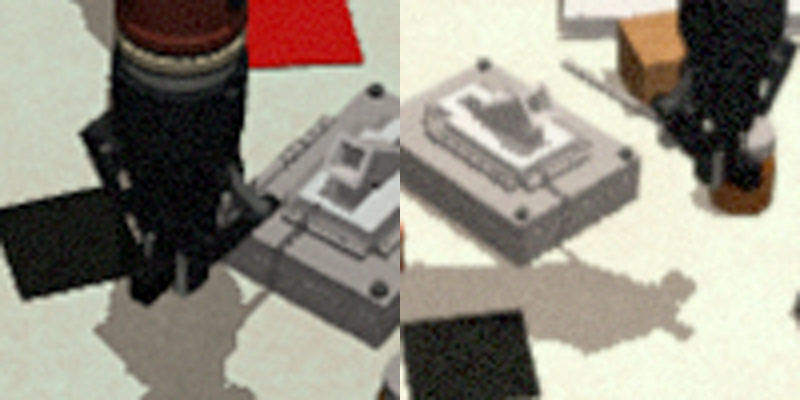

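Run:
```python
from h import *
np.set_printoptions(precision=4,suppress=True)
a=load('scene14.npz');b=load('side14.npz')
def tri(pa,pb):
    sa=undist(a,[pa]);sb=undist(b,[pb])
    X=cv2.triangulatePoints(np.c_[a['R'],a['t']],np.c_[b['R'],b['t']],sa.T,sb.T); return (X[:3]/X[3]).ravel()
fa=lambda x,y:((x+.5)/4-.5+290,(y+.5)/4-.5+150); fb=lambda x,y:((x-400+.5)/4-.5+290,(y+.5)/4-.5+130)
T=tri(fa(322,121),fb(564,64));print('tip',T)
n=np.array([np.cos(np.radians(127.5)),np.sin(np.radians(127.5))]); r=T[:2]-[.6524,.0193]; print('dist',np.linalg.norm(r),np.degrees(np.arctan2(r[1],r[0])), 'pitch-ish dz',T[2]-.1634)
A=cv2.resize(cv2.convertScaleAbs(a['p'][165:215,360:400],alpha=1.5),None,fx=10,fy=10,interpolation=2)
B=cv2.resize(cv2.convertScaleAbs(b['p'][140:190,305:345],alpha=1.5),None,fx=10,fy=10,interpolation=2)
cv2.imwrite('pics/m14.png',np.hstack([A,B]))
for c in (a,b):
    print(proj(c,[[.534,.1746,.108],T]))
```

```text
tip [0.5498 0.1474 0.1635]
dist 0.16411091857970653 128.70383125833524 pitch-ish dz 8.62598226643585e-05
[[376.0658 190.0283]
 [370.1513 179.8173]]
[[325.0044 155.4439]
 [330.651  145.6717]]
```

View pics/m14.png

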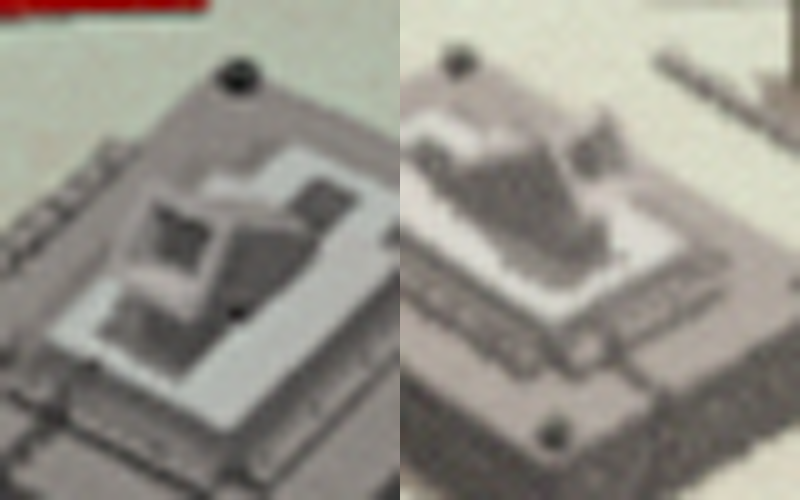

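Run:
```python
from h import *
np.set_printoptions(precision=4,suppress=True)
a=load('scene14.npz');b=load('side14.npz')
def tri(pa,pb):
    sa=undist(a,[pa]);sb=undist(b,[pb])
    X=cv2.triangulatePoints(np.c_[a['R'],a['t']],np.c_[b['R'],b['t']],sa.T,sb.T); return (X[:3]/X[3]).ravel()
fa=lambda x,y:((x+.5)/10-.5+360,(y+.5)/10-.5+165); fb=lambda x,y:((x-400+.5)/10-.5+305,(y+.5)/10-.5+140)
print('mouth',tri(fa(182,240),fb(597,147)))
print('foot wide back corner L/R', tri(fa(50,330),fb(555,320)), tri(fa(225,425),fb(690,245)))
print('expected', .5035-.06*-.609-.032*.793,.2143-.06*.793-.032*.609)
n=np.array([-.609,.793]); m=np.array([-.793,-.609]); o=np.array([.5035,.2143])
for s in (1,-1):
    X=np.r_[o-.06*n+s*.032*m,.064]; print(X,proj(a,[X]),proj(b,[X]))
# depth-based rim region in wrist9/scene: list highest points
for nme,c in (('scene',a),('side',b),('w9',load('wrist9.npz'))):
    d=c['d']; v,u=np.nonzero(d>0); P=pts(c,np.c_[u,v],d[v,u])
    q=(P[:,:2]-o); s=q@n; l=q@m
    g=(abs(s+.045)<.03)&(abs(l)<.03)&(P[:,2]>.1)&(P[:,2]<.14); print(nme,g.sum(), P[g].mean(0),'s',s[g].min(),s[g].max(),'l',l[g].min(),l[g].max(),'z',np.percentile(P[g][:,2],[50,98]))
```

```text
mouth [0.5317 0.1799 0.1098]
foot wide back corner L/R [0.5139 0.1496 0.0644] [0.563  0.1856 0.0645]
expected 0.514664 0.14723199999999997
[0.5147 0.1472 0.064 ] [[363.5018 198.6509]] [[320.0083 171.4825]]
[0.5654 0.1862 0.064 ] [[382.2956 208.2585]] [[334.0097 163.6131]]
scene 70 [0.5292 0.1798 0.1105] s -0.056421840211054196 -0.02585445732779987 l -0.014834375009057457 0.01615810316026124 z [0.1092 0.1208]
side 63 [0.527  0.1804 0.109 ] s -0.057977640967368904 -0.015486507002476023 l -0.01478154662109891 0.018894369935958763 z [0.107  0.1217]
w9 1584 [0.5223 0.1892 0.1103] s -0.05466637399905995 -0.016152187419994316 l -0.014430529622525601 0.015432680445897648 z [0.1097 0.1195]
```

servo_tool:
  translation:
    - [0,0,-0.02]
    - [0,0,-0.025]
    - [0,0,-0.012]
    - [0,0,0]
    - [0,0,0]
    - [0,0,0]
  twist: [0,0,0,0,0,0]
  fingers: [0.05,0.05,0.05,0.05,0.05,0.05]

```text
time_s: 14.68
tcp_pos: [0.6534, 0.0206, 0.0964]
orientation: [0.635, 0.313, 0.634, -0.312]
wrist_force: [-1.0, -0.2, -1.3]
gripper_width: 0.184
```

```bash
python3 snap.py 15 side scene
python3 - <<'E'
from h import *
np.set_printoptions(precision=4,suppress=True)
a=load('scene15.npz');b=load('side15.npz')
A=cv2.resize(cv2.convertScaleAbs(a['p'][165:215,345:385],alpha=1.5),None,fx=10,fy=10,interpolation=2)
B=cv2.resize(cv2.convertScaleAbs(b['p'][140:190,310:350],alpha=1.5),None,fx=10,fy=10,interpolation=2)
cv2.imwrite('pics/m15.png',np.hstack([A,B]))
E
```

```text
14.78 tcp [0.6531 0.0207 0.0961] yang 37.53 tilt [ 0.001  0.    -1.   ] F [ 0.33  0.3  -1.96] g 0.189
```

View pics/m15.png

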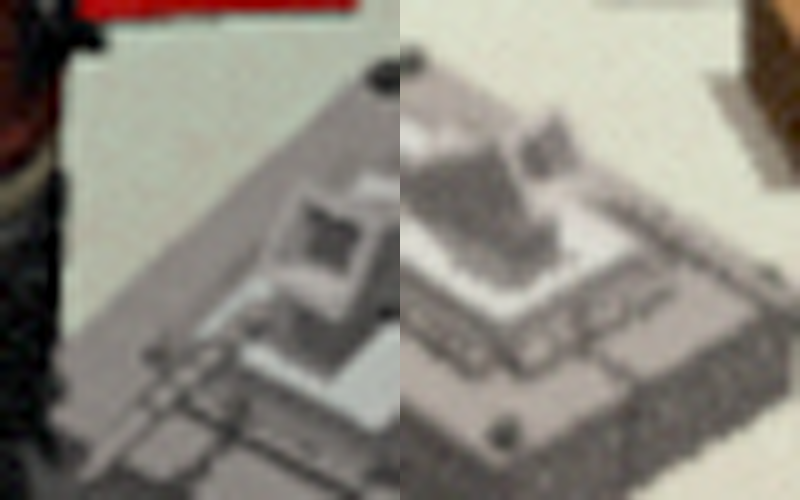

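Run:
```python
from h import *
np.set_printoptions(precision=4,suppress=True)
a=load('scene15.npz');b=load('side15.npz')
def tri(pa,pb):
    sa=undist(a,[pa]);sb=undist(b,[pb])
    X=cv2.triangulatePoints(np.c_[a['R'],a['t']],np.c_[b['R'],b['t']],sa.T,sb.T); return (X[:3]/X[3]).ravel()
fa=lambda x,y:((x+.5)/10-.5+345,(y+.5)/10-.5+165); fb=lambda x,y:((x-400+.5)/10-.5+310,(y+.5)/10-.5+140)
T=tri(fa(262,310),fb(590,185)); M=tri(fa(330,238),fb(548,148)); print(T,M)
n=np.array([-.609,.793]); m=np.array([-.793,-.609])
r=M-T; print(r[:2]@n,r[:2]@m,r[2])
t=np.array([.6531,.0207])+.166*n; print(t, 'pred', proj(a,[np.r_[t,.107]]),proj(b,[np.r_[t,.107]]),fa(262,310),fb(590,185))
```

```text
[0.5458 0.1568 0.1057] [0.5318 0.1791 0.1103]
0.02623938761808774 -0.002527580613602033 0.0046166047554537515
[0.552  0.1523] pred [[370.5193 195.7942]] [[331.1235 159.3213]] (370.75, 195.55) (328.55, 158.05)
```

servo_tool:
  translation:
    - [-0.006,0.008,0]
    - [-0.006,0.008,0]
    - [-0.005,0.006,0]
    - [-0.0035,0.0045,0]
    - [0,0,0]
    - [0,0,0]
  twist: [0,0,0,0,0,0]
  fingers: [0.05,0.05,0.05,0.05,0.05,0.05]

```text
time_s: 15.52
tcp_pos: [0.6324, 0.0467, 0.0954]
orientation: [0.634, 0.313, 0.634, -0.313]
wrist_force: [0.0, 0.1, -0.6]
gripper_width: 0.181
```

```bash
python3 snap.py 16 side scene
python3 - <<'E'
from h import *
np.set_printoptions(precision=4,suppress=True)
a=load('scene16.npz');b=load('side16.npz')
A=cv2.resize(cv2.convertScaleAbs(a['p'][165:215,345:385],alpha=1.5),None,fx=10,fy=10,interpolation=2)
B=cv2.resize(cv2.convertScaleAbs(b['p'][140:190,310:350],alpha=1.5),None,fx=10,fy=10,interpolation=2)
cv2.imwrite('pics/m16.png',np.hstack([A,B]))
E
```

```text
15.62 tcp [0.6324 0.0466 0.0953] yang 37.49 tilt [ 0. -0. -1.] F [ 0.53 -0.16 -1.3 ] g 0.188
```

View pics/m16.png

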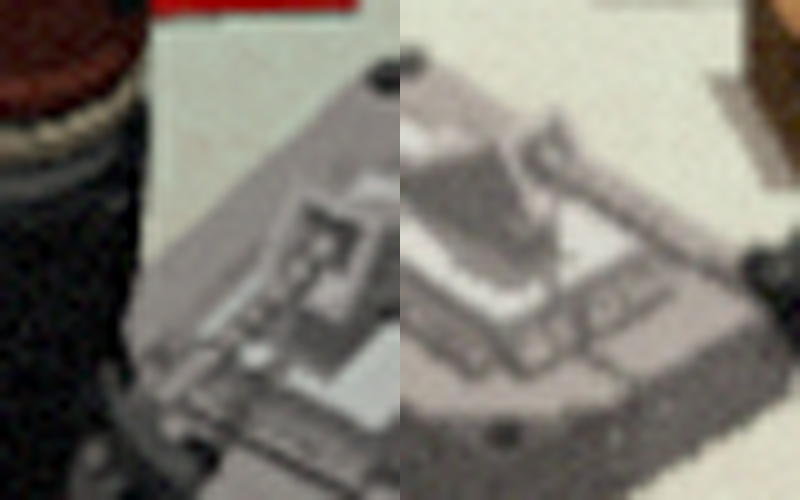

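servo_tool:
  translation:
    - [-0.0004,0.0005,0.007]
    - [-0.0005,0.0007,0.0077]
    - [-0.0007,0.0009,0.007]
    - [-0.0008,0.001,0.0073]
    - [0,0,0]
    - [0,0,0]
  twist: [0,0,0,0,0,0]
  fingers: [0.05,0.05,0.05,0.05,0.05,0.05]
  grip_force: 20

```text
time_s: 16.38
tcp_pos: [0.6301, 0.05, 0.1247]
orientation: [0.635, 0.313, 0.634, -0.313]
wrist_force: [2.0, -1.2, -0.9]
gripper_width: 0.184
```

```bash
cat > crop.py <<'E'
import sys
from h import *
k=sys.argv[1]
a=load(f'scene{k}.npz');b=load(f'side{k}.npz')
A=cv2.resize(cv2.convertScaleAbs(a['p'][160:240,330:400],alpha=1.5),None,fx=5.7,fy=5.7,interpolation=2)
B=cv2.resize(cv2.convertScaleAbs(b['p'][120:200,300:370],alpha=1.5),None,fx=5.7,fy=5.7,interpolation=2)
cv2.imwrite(f'pics/c{k}.png',np.hstack([A,B]))
E
python3 snap.py 17 side scene; python3 crop.py 17
```

```text
16.48 tcp [0.63   0.0501 0.1244] yang 37.51 tilt [ 0.001 -0.    -1.   ] F [ 1.73 -1.6  -0.6 ] g 0.182
```

View pics/c17.png

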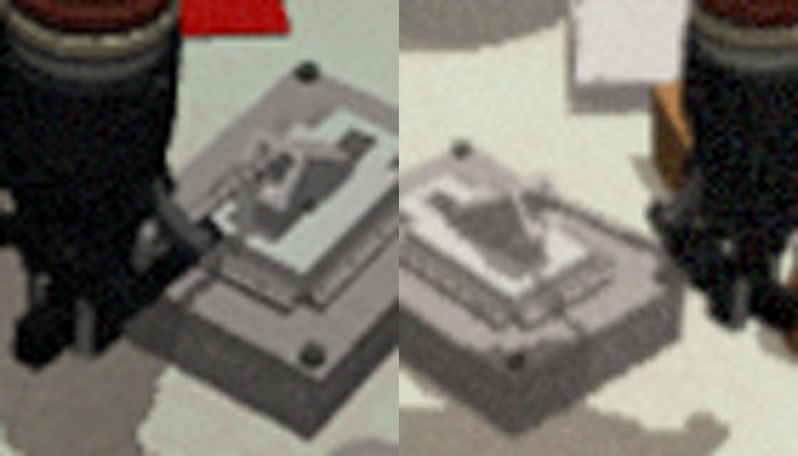

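servo_tool:
  translation:
    - [-0.0012,0.0016,0.007]
    - [-0.0013,0.0017,0.0067]
    - [-0.0016,0.0021,0.006]
    - [-0.0016,0.0021,0.006]
    - [0,0,0]
    - [0,0,0]
  twist: [0,0,0,0,0,0]
  fingers: [0.05,0.05,0.05,0.05,0.05,0.05]

```text
time_s: 17.23
tcp_pos: [0.6254, 0.0561, 0.1515]
orientation: [0.636, 0.313, 0.633, -0.313]
wrist_force: [3.6, -4.9, -1.1]
gripper_width: 0.184
```

```bash
python3 snap.py 18 side scene wrist; python3 crop.py 18
```

```text
17.38 tcp [0.6253 0.0561 0.1513] yang 37.48 tilt [ 0.004 -0.002 -1.   ] F [ 3.07 -4.67 -1.52] g 0.182
```

View pics/c18.png

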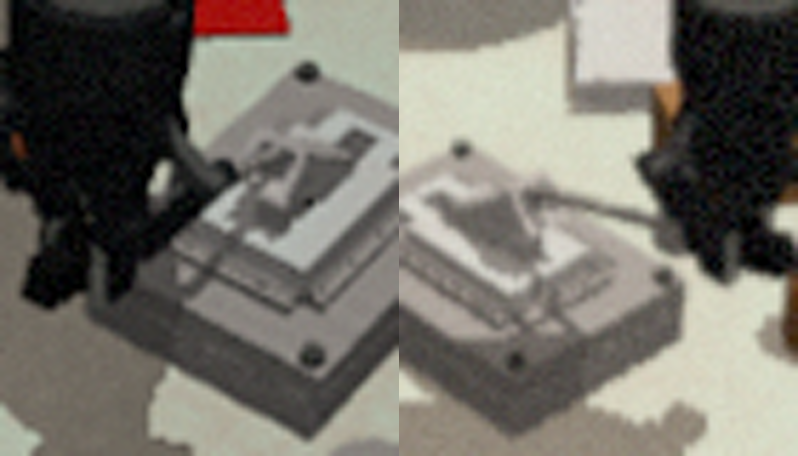

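View pics/wrist18.png

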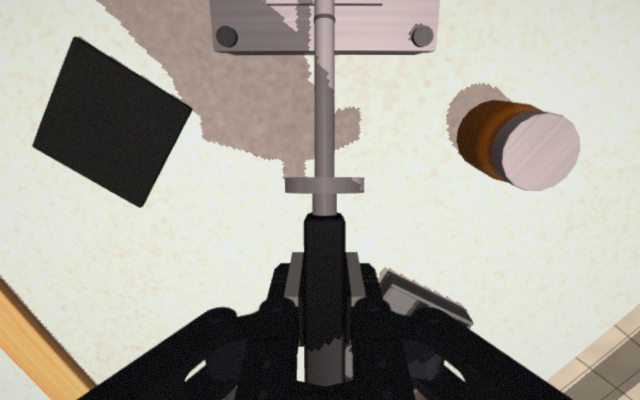

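```bash
cat > pitch.py <<'E'
import sys
from h import *
np.set_printoptions(precision=4,suppress=True)
a=load(f'wrist{sys.argv[1]}.npz'); d=a['d']; r0,r1=int(sys.argv[2]),int(sys.argv[3])
L=[]
for v in range(r0,r1,3):
    row=d[v,312:340]; z=np.min(row[row>0]); u=312+np.mean(np.nonzero((row>0)&(row<z+.003))[0])
    L.append((u,v,z))
L=np.array(L); P=pts(a,L[:,:2],L[:,2]); m=P.mean(0); V=np.linalg.svd(P-m)[2][0]; V=V*(-1 if V[0]>0 else 1)
print('dir',V,'pitch',np.degrees(np.arcsin(-V[2])),'az',np.degrees(np.arctan2(V[1],V[0])),'rms',np.sqrt(np.mean(np.linalg.svd(P-m)[1][1]**2/len(P))))
n=np.array([-.609,.793]);mm=np.array([-.793,-.609])
c=np.degrees(np.arcsin(-V[2]));up=np.array([n[0]*np.sin(np.radians(c)),n[1]*np.sin(np.radians(c)),np.cos(np.radians(c))])
Q=m-.004*up  # axis point
M=np.array([.534,.1746,.108])
# where axis crosses s=0
s=(Q-M)[:2]@n; t=-s/(V[:2]@n); X=Q+t*V; print('axis at mouth s=0: lat',(X-M)[:2]@mm,'dz',(X-M)[2])
E
python3 pitch.py 18 40 170; python3 pitch.py 14 20 165;python3 pitch.py 13 20 165
```

```text
dir [-0.5871  0.7606 -0.277 ] pitch 16.08107487475291 az 127.66245973465134 rms 0.0004057818457074678
axis at mouth s=0: lat 0.00046924419146731293 dz 0.010193850325623532
dir [-0.6035  0.7973  0.0069] pitch -0.3943570472393491 az 127.1243200051188 rms 0.0003628803493645254
axis at mouth s=0: lat 0.00089009898865546 dz 0.056119458333015806
dir [-0.8932  0.4495  0.0085] pitch -0.48558297239944853 az 153.28741650868284 rms 0.0003319757530465167
axis at mouth s=0: lat 0.45777092648650963 dz 0.058064913934704046
```

Run:
```python
from h import *
a=load('scene18.npz');b=load('side18.npz')
A=cv2.resize(cv2.convertScaleAbs(a['p'][170:210,360:400],alpha=1.5),None,fx=10,fy=10,interpolation=2)
B=cv2.resize(cv2.convertScaleAbs(b['p'][140:180,305:345],alpha=1.5),None,fx=10,fy=10,interpolation=2)
cv2.imwrite('pics/m18.png',np.hstack([A,B]))
np.set_printoptions(precision=4,suppress=True)
n=np.array([-.609,.793]);M=np.array([.534,.1746,.108])
for s,z in [(0,0),(6.3,9),(-6.3,-9),(8.6,12.3),(9.9,8.3),(3,9)]:
    X=M+np.r_[n*s/1000,z/1000]; print(s,z,((proj(a,[X])-[360,170]+.5)*10).ravel(),((proj(b,[X])-[305,140]+.5)*10+[400,0]).ravel())
```

```text
0 0 [165.6579 205.283 ] [605.0444 159.4386]
6.3 9 [180.9951 169.3373] [591.8983 128.8078]
-6.3 -9 [150.3918 241.0581] [618.1428 189.9558]
8.6 12.3 [186.617  156.1327] [587.0866 117.5604]
9.9 8.3 [187.8483 164.6216] [584.5275 125.9925]
3 9 [174.4775 175.4221] [598.6917 133.0147]
```

View pics/m18.png

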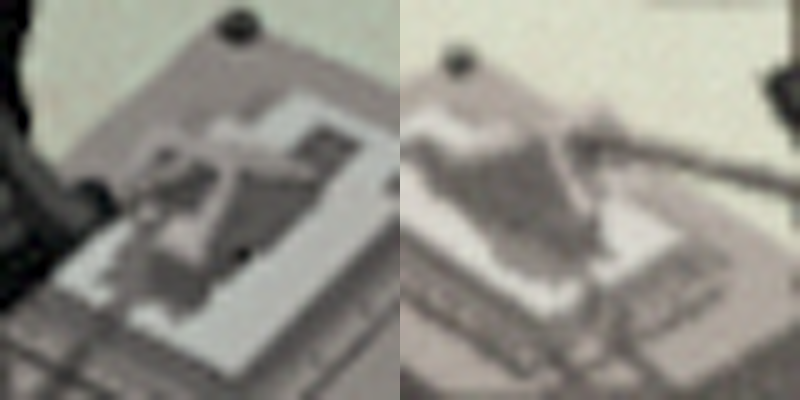

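```bash
cat > collar.py <<'E'
import sys
from h import *
np.set_printoptions(precision=4,suppress=True)
# axial position of collar relative to grasp point, from wrist depth
def f(k,g,pitch):
    a=load(f'wrist{k}.npz'); d=a['d']
    u=np.arange(300,350); 
    vv,uu=np.meshgrid(np.arange(150,215),np.r_[292:312,338:358],indexing='ij'); vv=vv.ravel();uu=uu.ravel(); dd=d[vv,uu]
    P=pts(a,np.c_[uu,vv],dd); n=np.array([np.cos(np.radians(g[3]+90)),np.sin(np.radians(g[3]+90))])
    s=(P[:,:2]-g[:2])@n; z=P[:,2]-(g[2]+.011); lat=(P[:,:2]-g[:2])@[-n[1],n[0]]
    th=np.radians(pitch); ax=s*np.cos(th)-z*np.sin(th); pe=s*np.sin(th)+z*np.cos(th)
    r=np.hypot(lat,pe); q=(r<.0175)&(abs(lat)>.006)&(ax>.02)&(ax<.08)
    print(k,q.sum(),'axial range',np.percentile(ax[q],[2,50,98]),'perp',np.percentile(pe[q],[2,98]))
f(14,(.6524,.0193,.1524,37.42),-.4)
f(18,(.6253,.0561,.1513,37.48),16.1)
f(13,(.5584,-.2985,.1505,63.38),-.4)
E
python3 collar.py
python3 - <<'E'
import sys
sys.path.insert(0,'.')
from h import *
a=load('wrist18.npz');
cv2.imwrite('pics/w18c.png',cv2.resize(cv2.convertScaleAbs(a['p'][160:400,270:380],alpha=2.5),None,fx=2.4,fy=2.4))
E
```

```text
14 1177 axial range [0.0323 0.0474 0.0479] perp [-0.0127  0.0141]
18 556 axial range [0.041  0.044  0.0469] perp [0.0074 0.0137]
13 1180 axial range [0.0328 0.048  0.0485] perp [-0.0117  0.0153]
```

View pics/w18c.png

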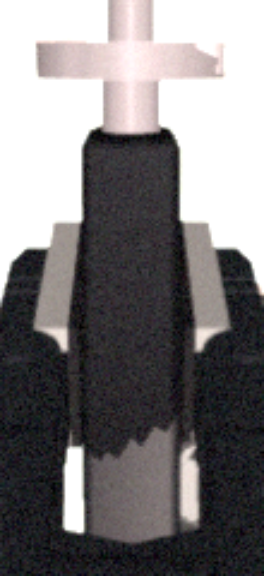

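Run:
```python
from h import *
r=[]
for k in (15,18):
    a=load(f'scene{k}.npz');b=load(f'side{k}.npz')
    r.append(np.vstack([cv2.resize(cv2.convertScaleAbs(a['p'][170:210,360:400],alpha=1.5),None,fx=7,fy=7,interpolation=2),cv2.resize(cv2.convertScaleAbs(b['p'][140:180,305:345],alpha=1.5),None,fx=7,fy=7,interpolation=2)]))
cv2.imwrite('pics/cmp.png',np.hstack(r))
```

```text
(no output)
```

View pics/cmp.png

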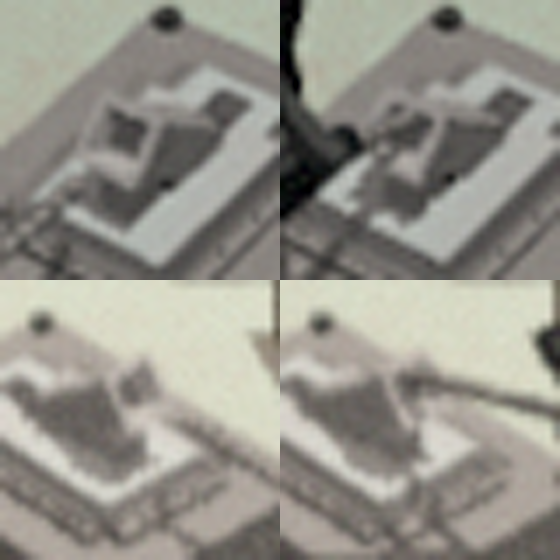

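servo_tool:
  translation:
    - [0.0073,-0.0095,-0.001]
    - [0,0,-0.006]
    - [0,0,-0.006]
    - [0,0,0]
    - [-0.003,0.004,0]
    - [-0.003,0.004,0]
    - [-0.003,0.004,0]
    - [0,0,0]
    - [0,0,0]
  twist: [0,0,0,0,0,0,0,0,0]
  fingers: [0.05,0.05,0.05,0.05,0.05,0.05,0.05,0.05,0.05]

```text
time_s: 18.5
tcp_pos: [0.6224, 0.0601, 0.1371]
orientation: [0.634, 0.313, 0.634, -0.313]
wrist_force: [-0.9, 0.0, -2.2]
gripper_width: 0.178
```

```bash
python3 snap.py 19 side scene wrist; python3 pitch.py 19 40 170;  python3 - <<'E'
from h import *
a=load('scene19.npz');b=load('side19.npz')
A=cv2.resize(cv2.convertScaleAbs(a['p'][170:210,360:400],alpha=1.5),None,fx=10,fy=10,interpolation=2)
B=cv2.resize(cv2.convertScaleAbs(b['p'][140:180,305:345],alpha=1.5),None,fx=10,fy=10,interpolation=2)
cv2.imwrite('pics/m19.png',np.hstack([A,B]))
E
```

```text
18.65 tcp [0.6225 0.0599 0.137 ] yang 37.51 tilt [ 0. -0. -1.] F [ 0.1   1.06 -2.02] g 0.181
dir [-0.5894  0.7617 -0.2692] pitch 15.614374182164156 az 127.7344000690214 rms 0.00034674425728494515
axis at mouth s=0: lat 0.0004597433381802136 dz -0.0016731776812494437
```

View pics/m19.png

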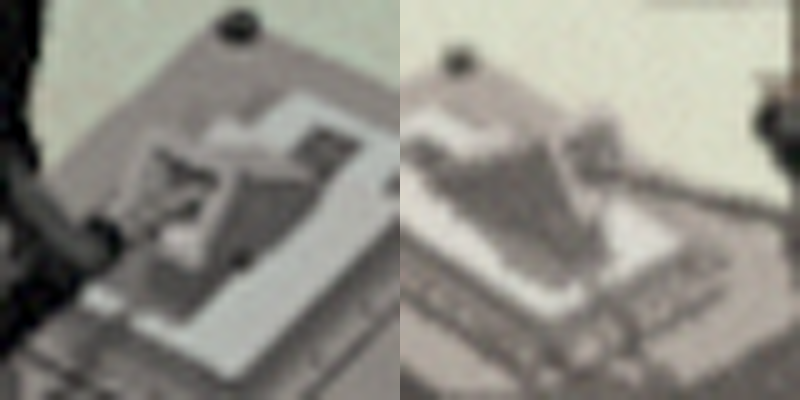

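servo_tool:
  translation:
    - [-0.0013,0.0018,0.0058]
    - [-0.0014,0.0018,0.0058]
    - [-0.0018,0.0024,0.0065]
    - [-0.0019,0.0024,0.0065]
    - [0,0,0]
    - [0,0,0]
  twist: [0,0,0,0,0,0]
  fingers: [0.05,0.05,0.05,0.05,0.05,0.05]

```text
time_s: 19.4
tcp_pos: [0.6159, 0.0693, 0.1617]
orientation: [0.634, 0.313, 0.634, -0.312]
wrist_force: [0.4, -1.3, -1.0]
gripper_width: 0.183
```

```bash
python3 snap.py 20 wrist; python3 pitch.py 20 40 165
```

```text
19.45 tcp [0.6158 0.0693 0.1615] yang 37.53 tilt [-0.     0.001 -1.   ] F [ 1.55 -0.15 -2.06] g 0.184
dir [-0.5547  0.7196 -0.4178] pitch 24.69358474883979 az 127.62939552076112 rms 0.0003608292300121397
axis at mouth s=0: lat -0.00015422121757636967 dz 0.002110608782637871
```

View pics/wrist20.png

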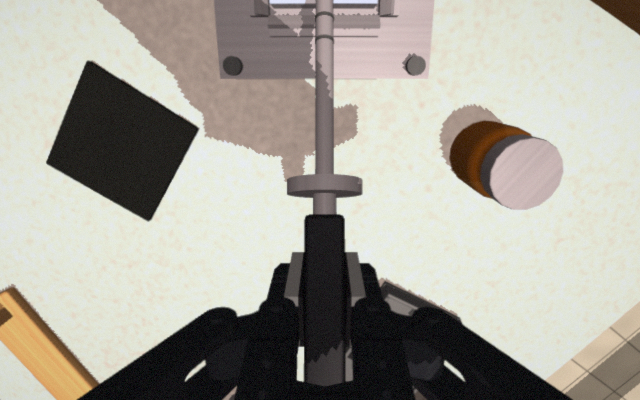

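Pitch is 24.7° with tiny forces; the rod is pivoting as wanted. Continue.

servo_tool:
  translation:
    - [-0.0024,0.0031,0.006]
    - [-0.0024,0.0031,0.0059]
    - [-0.0027,0.0035,0.0057]
    - [-0.0027,0.0035,0.0056]
    - [0,0,0]
    - [0,0,0]
  twist: [0,0,0,0,0,0]
  fingers: [0.05,0.05,0.05,0.05,0.05,0.05]

```text
time_s: 20.2
tcp_pos: [0.6051, 0.0828, 0.1847]
orientation: [0.634, 0.313, 0.635, -0.312]
wrist_force: [0.1, 1.0, -1.7]
gripper_width: 0.181
```

```bash
python3 snap.py 21 wrist; python3 pitch.py 21 65 165
```

```text
20.25 tcp [0.6051 0.0828 0.1845] yang 37.55 tilt [-0.002  0.001 -1.   ] F [-0.02 -0.66 -2.06] g 0.184
dir [-0.506   0.6522 -0.5645] pitch 34.36422457931346 az 127.80227219346145 rms 0.00031850789610198866
axis at mouth s=0: lat 0.00029171680280903894 dz 0.0054051836918252855
```

View pics/wrist21.png

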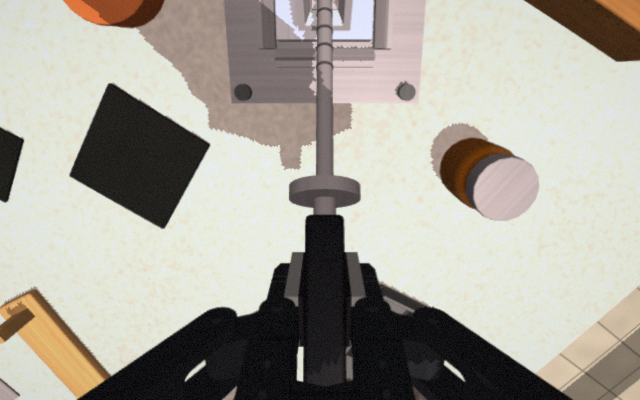

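servo_tool:
  translation:
    - [-0.0025,0.0033,-0.003]
    - [-0.005,0.0065,-0.0058]
    - [-0.005,0.0065,-0.0058]
    - [-0.005,0.0065,-0.0058]
    - [-0.005,0.0065,-0.0057]
    - [0,0,0]
  twist: [0,0,0,0,0,0]
  fingers: [0.05,0.05,0.05,0.05,0.05,0.05]

```text
time_s: 21.0
tcp_pos: [0.5823, 0.1123, 0.158]
orientation: [0.634, 0.312, 0.635, -0.312]
wrist_force: [0.3, 0.7, -2.0]
gripper_width: 0.181
```

```bash
python3 snap.py 22 wrist; python3 pitch.py 22 110 165
```

```text
21.05 tcp [0.583  0.1116 0.1585] yang 37.58 tilt [-0. -0. -1.] F [ 0.71  0.18 -1.27] g 0.182
dir [-0.5079  0.6522 -0.5628] pitch 34.24643205313359 az 127.91381934409891 rms 0.00039170702259049234
axis at mouth s=0: lat 0.0005295780373670707 dz 0.004517512927941045
```

View pics/wrist22.png

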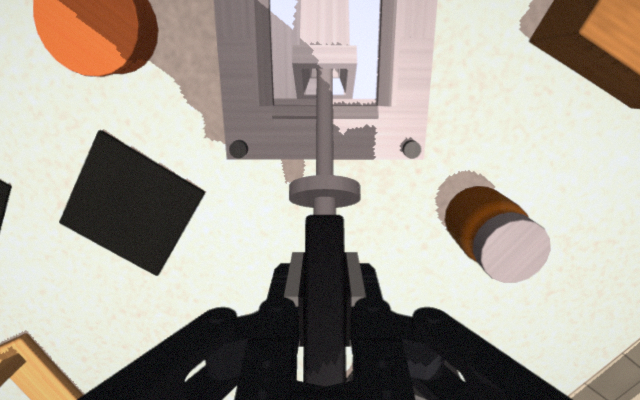

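servo_tool:
  translation:
    - [-0.005,0.0065,-0.0058]
    - [-0.005,0.0065,-0.0058]
    - [-0.005,0.0065,-0.0058]
    - [-0.005,0.0065,-0.0057]
    - [0,0,0]
    - [0,0,0]
  twist: [0,0,0,0,0,0]
  fingers: [0.05,0.05,0.05,0.05,0.05,0.05]

```text
time_s: 21.8
tcp_pos: [0.5636, 0.1369, 0.1358]
orientation: [0.635, 0.313, 0.634, -0.313]
wrist_force: [-0.3, -0.2, -1.8]
gripper_width: 0.183
```

```bash
python3 snap.py 23 wrist
```

```text
21.85 tcp [0.5637 0.1367 0.1359] yang 37.5 tilt [ 0.001 -0.    -1.   ] F [ 1.03  0.02 -2.22] g 0.182
```

View pics/wrist23.png

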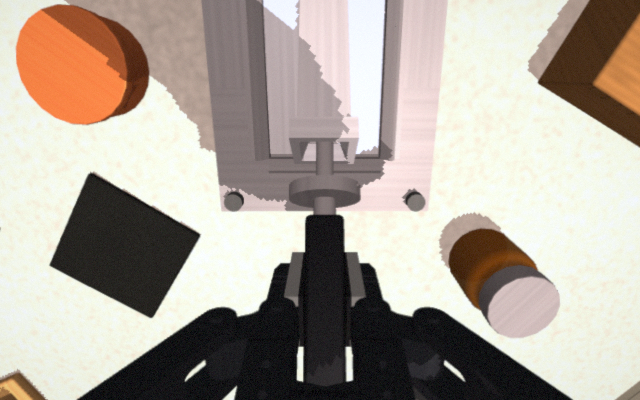

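servo_tool:
  translation:
    - [-0.003,0.0039,-0.0034]
    - [-0.003,0.0039,-0.0034]
    - [-0.0015,0.002,-0.0017]
    - [-0.001,0.0013,-0.0011]
    - [0,0,0]
    - [0,0,0]
  twist: [0,0,0,0,0,0]
  fingers: [0.05,0.05,0.05,0.05,0.05,0.05]

```text
time_s: 22.6
tcp_pos: [0.5548, 0.1482, 0.126]
orientation: [0.634, 0.313, 0.634, -0.313]
wrist_force: [-0.0, 0.3, -1.0]
gripper_width: 0.182
```

```bash
python3 snap.py 24 wrist
```

```text
22.65 tcp [0.5548 0.1482 0.126 ] yang 37.52 tilt [ 0.  0. -1.] F [-0.33 -0.05 -0.59] g 0.182
```

View pics/wrist24.png

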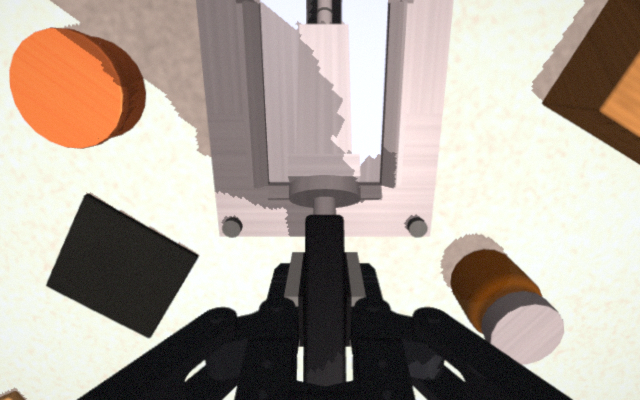

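servo_tool:
  translation:
    - [-0.0005,0.0007,-0.0006]
    - [-0.0005,0.0006,-0.0006]
    - [-0.0005,0.0007,-0.0005]
    - [0,0,0]
    - [0,0,0]
  twist: [0,0,0,0,0]
  fingers: [0.05,0.05,0.05,0.05,0.05]

```text
time_s: 23.28
tcp_pos: [0.5549, 0.1483, 0.1258]
orientation: [0.636, 0.313, 0.633, -0.313]
wrist_force: [1.7, -3.8, 4.8]
gripper_width: 0.183
```

```bash
python3 snap.py 25 wrist side
python3 - <<'E'
from h import *
a=load('wrist25.npz');b=load('side25.npz')
cv2.imwrite('pics/m25.png',np.hstack([cv2.resize(cv2.convertScaleAbs(a['p'][150:230,270:370],alpha=1.5),(500,400),interpolation=2),cv2.resize(cv2.convertScaleAbs(b['p'][130:190,300:345],alpha=1.5),(300,400),interpolation=2)]))
E
```

```text
23.38 tcp [0.555  0.1483 0.1258] yang 37.45 tilt [ 0.004 -0.002 -1.   ] F [ 0.72 -5.16  6.59] g 0.185
```

View pics/m25.png

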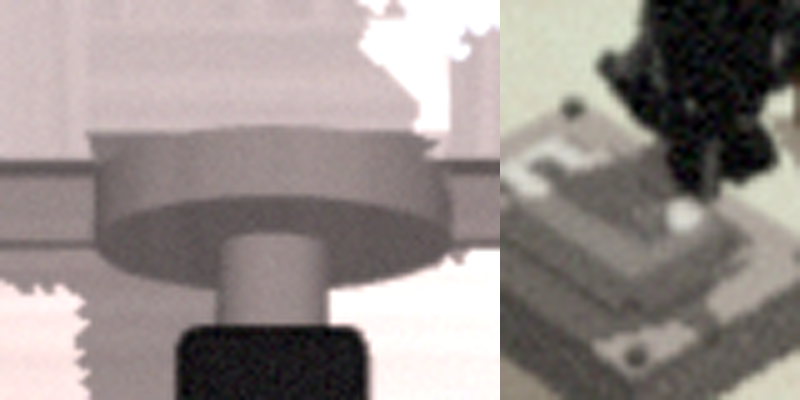

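servo_tool:
  translation:
    - [0,0,0]
    - [0.005,-0.0065,0.0057]
    - [0.008,-0.0104,0.0092]
    - [0.01,-0.013,0.0115]
    - [0.01,-0.013,0.0115]
    - [0.01,-0.013,0.0115]
    - [0.01,-0.013,0.0115]
    - [0.01,-0.013,0.0115]
    - [0.007,-0.0091,0.008]
    - [0,0,0]
    - [0,0,0]
  twist: [0,0,0,0,0,0,0,0,0,0,0]
  fingers: [0.05,0.05,0.05,0.05,0.05,0.05,0.05,0.05,0.05,0.05,0.05]

```text
time_s: 24.75
tcp_pos: [0.6225, 0.0601, 0.2041]
orientation: [0.634, 0.312, 0.635, -0.312]
wrist_force: [-0.3, -0.9, -2.1]
gripper_width: 0.183
```

```bash
python3 snap.py 26 wrist side scene; python3 pitch.py 26 80 165
```

```text
24.9 tcp [0.6226 0.0603 0.2041] yang 37.61 tilt [-0.002  0.001 -1.   ] F [ 0.4   0.17 -1.94] g 0.182
dir [-0.5061  0.6555 -0.5606] pitch 34.09671299836635 az 127.6708137561496 rms 0.000372328879320567
axis at mouth s=0: lat 0.0003572195530226312 dz 0.005917297733680327
```

View pics/wrist26.png

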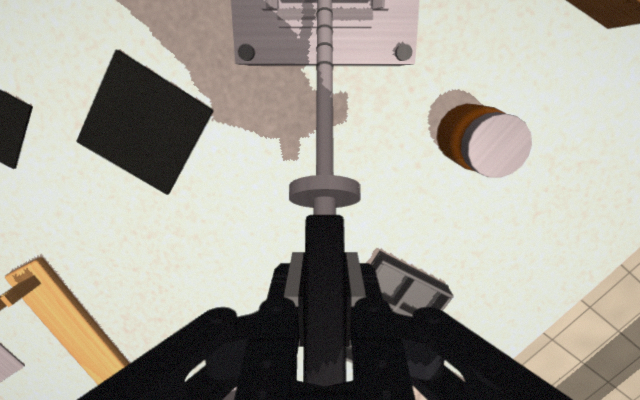

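View pics/side26.png

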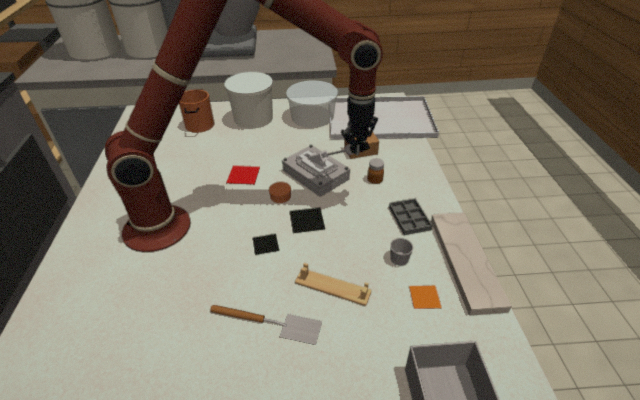

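servo_tool:
  translation:
    - [0.0095,-0.0123,0]
    - [0.0095,-0.0123,0]
    - [0,0,-0.025]
    - [0,0,-0.025]
    - [0,0,-0.013]
    - [0,0,0]
    - [0,0,0]
  twist: [0,0,0,0,0,0,0]
  fingers: [0.05,0.05,0.05,0.05,0.05,0.05,0.05]

```text
time_s: 25.78
tcp_pos: [0.6432, 0.0342, 0.1428]
orientation: [0.635, 0.313, 0.633, -0.312]
wrist_force: [0.4, 0.5, -0.7]
gripper_width: 0.185
```

```bash
python3 snap.py 27 wrist side; python3 pitch.py 27 80 165
```

```text
25.88 tcp [0.6431 0.0346 0.143 ] yang 37.53 tilt [ 0.002  0.    -1.   ] F [ 0.12  0.35 -1.36] g 0.181
dir [-0.5025  0.6517 -0.5681] pitch 34.620044387355726 az 127.63534599711004 rms 0.0002785646249797971
axis at mouth s=0: lat -0.00042576605214041487 dz -0.07978795511457662
```

View pics/wrist27.png

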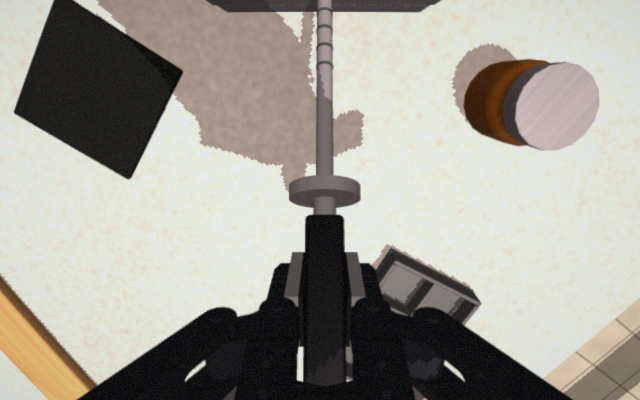

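servo_tool:
  translation:
    - [-0.0024,0.0032,-0.004]
    - [0,0,-0.004]
    - [0.0042,-0.0055,-0.0115]
    - [0.0035,-0.0045,-0.0113]
    - [0.0033,-0.0043,-0.0137]
    - [0.0028,-0.0036,-0.0137]
    - [0,0,0]
    - [0,0,0]
  twist: [0,0,0,0,0,0,0,0]
  fingers: [0.05,0.05,0.05,0.05,0.05,0.05,0.05,0.05]

```text
time_s: 26.88
tcp_pos: [0.6529, 0.0207, 0.0828]
orientation: [0.634, 0.312, 0.635, -0.312]
wrist_force: [0.3, -0.1, -1.9]
gripper_width: 0.179
```

```bash
python3 snap.py 28 wrist side; python3 pitch.py 28 40 165
```

```text
26.98 tcp [0.6532 0.0209 0.0834] yang 37.59 tilt [-0.001  0.001 -1.   ] F [ 0.84  0.05 -1.68] g 0.18
dir [-0.5906  0.7706 -0.2395] pitch 13.859327990521312 az 127.46400957003848 rms 0.000405767585776175
axis at mouth s=0: lat -0.00013464397447584425 dz -0.06382086891216954
```

View pics/wrist28.png

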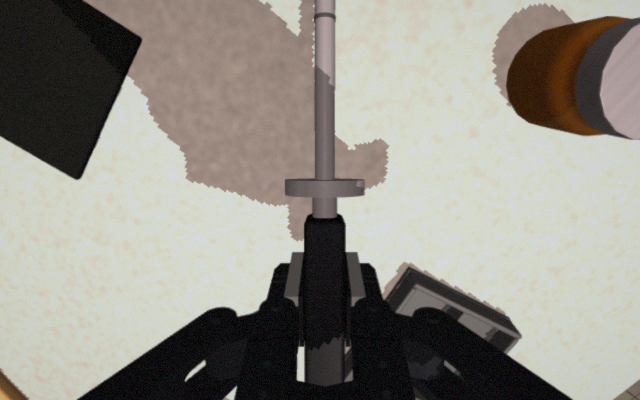

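View pics/side28.png

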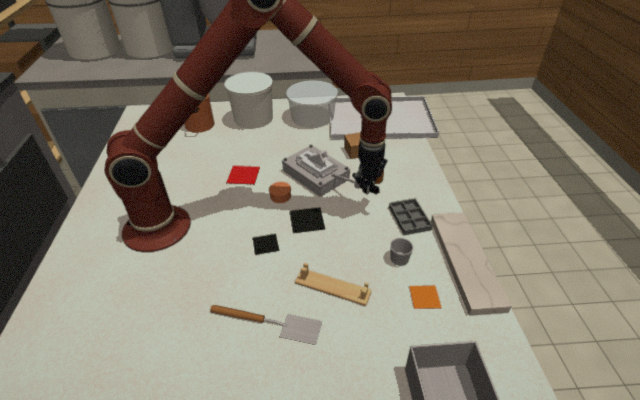

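servo_tool:
  translation:
    - [0.0014,-0.0018,-0.012]
    - [0.0008,-0.001,-0.012]
    - [0.0004,-0.0006,-0.01]
    - [0.0002,-0.0002,-0.005]
    - [0,0,0]
    - [0,0,0]
  twist: [0,0,0,0,0,0]
  fingers: [0.05,0.05,0.05,0.05,0.05,0.05]

```text
time_s: 27.72
tcp_pos: [0.656, 0.0167, 0.0442]
orientation: [0.634, 0.312, 0.635, -0.312]
wrist_force: [0.2, -0.4, -1.7]
gripper_width: 0.181
```

```bash
python3 snap.py 29 wrist; python3 pitch.py 29 20 160
```

```text
27.77 tcp [0.6561 0.0168 0.0443] yang 37.56 tilt [-0.001  0.    -1.   ] F [-0.22  0.62 -1.04] g 0.183
dir [-0.6093  0.7929 -0.0078] pitch 0.4446877618034005 az 127.53700435836174 rms 0.0003403275210951054
axis at mouth s=0: lat -3.858830472557104e-05 dz -0.055752524970463214
```

View pics/wrist29.png

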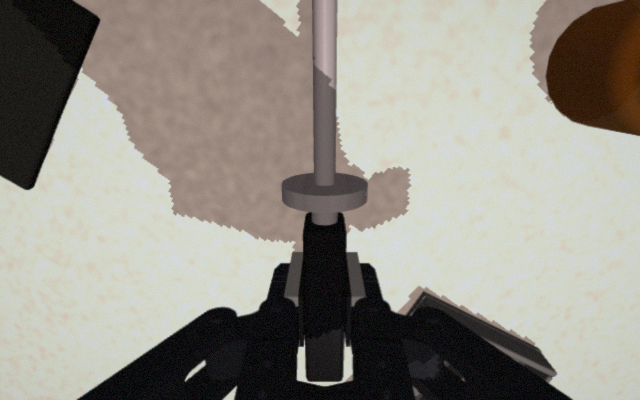

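servo_tool:
  translation:
    - [0,0,0]
    - [0,0,0.02]
    - [0,0,0.035]
    - [0,0,0.03]
    - [-0.015,-0.026,0]
    - [-0.022,-0.0375,0]
    - [-0.022,-0.0375,0]
    - [-0.02,-0.035,0]
    - [-0.0154,-0.0262,0]
    - [0,0,-0.015]
    - [0,0,-0.015]
    - [0,0,0]
    - [0,0,0]
  twist: [0,0,0,0,0,0,0,0,0,0,0,0,0]
  fingers: [0.05,0.05,0.05,0.05,0.05,0.05,0.05,0.05,0.05,0.05,0.05,0.05,0.05]
  grip_force: 35

```text
time_s: 29.4
tcp_pos: [0.5627, -0.1447, 0.0993]
orientation: [0.635, 0.312, 0.635, -0.312]
wrist_force: [0.3, 0.8, -1.3]
gripper_width: 0.182
```

```bash
python3 snap.py 30 wrist side scene; python3 pitch.py 30 20 160
python3 - <<'E'
from h import *
a=load('scene30.npz');b=load('side30.npz')
A=cv2.resize(cv2.convertScaleAbs(a['p'][150:250,260:400],alpha=1.5),None,fx=2.85,fy=4,interpolation=2)
B=cv2.resize(cv2.convertScaleAbs(b['p'][130:260,260:390],alpha=1.5),(400,400),interpolation=2)
cv2.imwrite('pics/m30.png',np.hstack([A,B]))
E
```

```text
29.55 tcp [ 0.5626 -0.1455  0.0999] yang 37.58 tilt [ 0.001 -0.    -1.   ] F [-0.48 -0.66 -1.22] g 0.18
dir [-0.6135  0.7897 -0.0073] pitch 0.41893142548087664 az 127.84453538409336 rms 0.0003115166481508312
axis at mouth s=0: lat 0.17337468523281063 dz -0.0011407420971433074
```

View pics/m30.png

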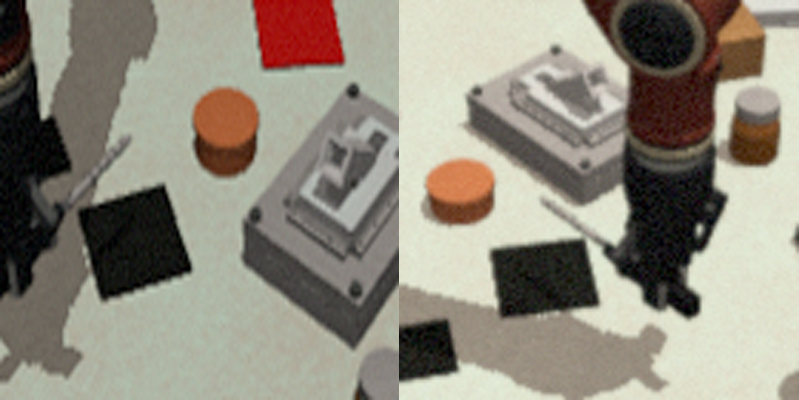

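View pics/wrist30.png

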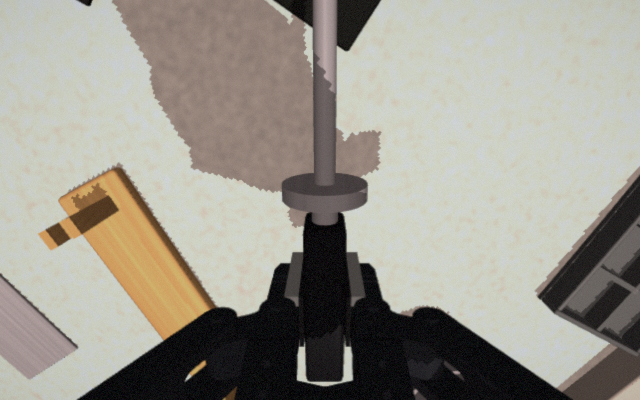

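Run:
```python
from h import *
np.set_printoptions(precision=4,suppress=True)
a=load('scene30.npz');b=load('side30.npz')
def tri(pa,pb):
    sa=undist(a,[pa]);sb=undist(b,[pb])
    X=cv2.triangulatePoints(np.c_[a['R'],a['t']],np.c_[b['R'],b['t']],sa.T,sb.T); return (X[:3]/X[3]).ravel()
print('tip',tri((260+128/2.85-.4,150+138/4-.4),(260+145*.325-.4,130+200*.325-.4)))
o=np.array([.5035,.2143]);n=np.array([-.609,.793]);m=np.array([-.793,-.609])
for k in (15,30):
  for nm in ('scene','side'):
    c=load(f'{nm}{k}.npz'); d=c['d']; v,u=np.nonzero(d>0); P=pts(c,np.c_[u,v],d[v,u]); q=P[:,:2]-o; s=q@n;l=q@m
    # foot top: bright pixels
    br=c['p'][v,u].min(1)>110
    for nn,g in {'+y':(l>.016)&(l<.028)&(abs(s+.01)<.035),'-y':(l<-.016)&(l>-.028)&(abs(s+.01)<.035),'front':(s>.05)&(s<.058)&(abs(l)<.018)}.items():
        print(k,nm,nn,g.sum(),np.median(P[g][:,2]) if g.sum() else None)
    w=(np.abs(s)<.08)&(np.abs(l)<.04)&(P[:,2]>.0585)&(P[:,2]<.07)&br
    print(k,nm,'bright foot extent s',np.percentile(s[w],[3,97]),'l',np.percentile(l[w],[3,97]),w.sum())
```

```text
tip [ 0.4621 -0.0152  0.1075]
15 scene +y 9 0.06362410328049486
15 scene -y 69 0.06320957057451122
15 scene front 34 0.06100917363748898
15 scene bright foot extent s [-0.0531  0.0591] l [-0.0283  0.021 ] 184
15 side +y 49 0.06466734623985244
15 side -y 13 0.06542490385610586
15 side front 25 0.06298434223907855
15 side bright foot extent s [-0.058  0.058] l [-0.0272  0.0319] 168
30 scene +y 18 0.06327883520828341
30 scene -y 70 0.06292035612218208
30 scene front 36 0.060334024543186024
30 scene bright foot extent s [-0.0505  0.0593] l [-0.0285  0.0296] 191
30 side +y 46 0.06385493263737167
30 side -y 13 0.06331589448021284
30 side front 24 0.063602112960435
30 side bright foot extent s [-0.0561  0.0625] l [-0.0295  0.0338] 183
```

servo_tool:
  translation:
    - [0,0,0]
    - [0,0,0]
    - [0,0,0]
    - [0,0,0]
  twist: [0,0,0,0]
  fingers: [0.05,0.05,0.05,0.05]

```text
time_s: 30.05
tcp_pos: [0.562, -0.1459, 0.0995]
orientation: [0.634, 0.313, 0.634, -0.313]
wrist_force: [-0.5, -0.7, -1.8]
gripper_width: 0.18
```

```bash
python3 snap.py 31; python3 -c "
from station import *
print(max(abs(x) for x in get_state()['dq'])); print(close_job())"
```

```text
30.05 tcp [ 0.562  -0.1459  0.0995] yang 37.53 tilt [ 0. -0. -1.] F [-0.51 -0.67 -1.84] g 0.18
0.0021633841205463073
the job is handed in; nothing more can be done
None
```

The job is handed in at 30.05 s of the 61 s allowed; no verdict came back.

**What I did**
- I set the block flat in the pocket, narrow end in the narrow end, and released it.
- I gripped the rod by its handle. The tool stays vertical, so I pivoted the rod in the grip by levering its tip in the tube's mouth, until it pointed about 34° down.
- I slid the rod in until the collar stopped on the rim. The arm stopped advancing with about 8 N of push-back, and the picture showed the collar flush.
- I drew the rod right out, levelled it by pressing its tip on the tank deck, and took it over the larger black pad.

**Last checks**
- **Rod:** the pitch is about 0.4°. The tip, located from two views, is at about (0.462, -0.015, 0.108), within about 3 mm of the pad centre I measured at (0.460, -0.013). The arm was still and the rod clear of everything in the pictures.
- **Block:** its foot top reads about 63–64 mm in the two views, against 64 mm expected, except for one spot at the front end that reads 60 mm in the scene view. That spot read 61 mm before the insertion and 63.6 mm in the side view, so I take it as depth noise.
- **Other things on the counter:** none appeared to move in the pictures; I did not measure them.

**What went wrong or disagreed**
- **First pivot:** the tip rode up toward the upper edge of the mouth with about 6 N of push-back. I backed off, re-entered lower and carried on.
- **Block shift:** that push seems to have moved the block about 2 mm forward within the pocket's 2.5 mm of slack. I judged this only from the pictures; the limit is 6 mm.
- **Mouth position:** the two fixed cameras put the mouth about 4–5 mm from where I had worked it out from the wrist view. I corrected for that on the second entry.

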